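# Dry-fit a stepped newel-post cap on its assembly jig

### The arm

A 7-joint arm with a two-finger parallel gripper is mounted at the origin on the work surface. World frame = base frame: x ahead of the robot, y to its left, z up, the work surface at z = 0. Lengths are in mm, angles in rad, forces in N, time in s.
With the tool pointing down it reaches from about 400 to 875 mm from the base axis. Payload 4.4 kg.
Tool frame: the origin (TCP) lies midway between the tips of the shut fingers; the grasp point (between the pads) lies 19 mm behind it; z points along the fingers, y is the line along which they close (so a half turn about z gives the same grasp; the last joint's range is limited). The gripper opens to 85 mm and grips with 20 to 120 N. Pads are 22 mm wide; open, the fingers measure 114 mm over their backs; the gripper's body (76 mm by 85 mm) begins 54 mm behind the grasp point. The pads swing forward as they close: fully open they stand 13 mm farther back than shut.
Start: joints at [-1.327, 0.628, 0.038, 1.517, -0.027, 0.996, -0.02], TCP at [198.14, 619.078, 231.313] pointing down, gripper open.
Joint ranges: [-3.06, 3.06], [-0.37, 2.12], [-1.25, 1.32], [0.18, 2.47], [-1.1, 4.24], [0.23, 1.98], [-2.94, 2.94]. Speed limits (rad/s): [2.57, 2.57, 3.14, 3.14, 3.14, 3.14, 3.14].

### API

Orientations are given as [roll, pitch, yaw] about the fixed x, y, z axes, in that order (R = Rz(yaw) Ry(pitch) Rx(roll)).
In Python, from cell import ctrl gives the robot as it stands.
- The arm moves only by the shell command python3 -m handwheel 'ROWS'. ROWS is JSON, a list of rows, each a list of 3 entries, a list of its own where there are three numbers: the turn, a rotation vector about the tool's x, y, z in degrees, then the shift along the tool's x, y, z in m, then the closure, from 0 (fully open) to 1 (shut). A call has 1 to 5 rows; each row shifts and turns the commanded pose from where the row before left it, along the tool's axes as they then stand; what a row does not reach is not made up. A row lasts 1/12 s, in which the tool goes at most 41.7 mm and 7.16 degrees, less where a joint would pass 70% of its speed; a pose out of reach is approached as far as the arm can. A call is refused whole if a number of a shift passes 0.0417 or a number of a turn 7.16, either way. A call with a gripper value outside its range is refused whole. The fingers move at their own pace and stop on an object; the grip force is fixed at half the most. Time passes only in rows, so rows that do not move let the fingers close. It gives the time, the measured TCP pose, the force, the opening and the grip force at its end, in the units of the state.
- ctrl.read_state(): the state, without advancing time (a new reading comes with each control period).
- ctrl.get_image(name): name is "scene" or "top" or "wrist"; returns a dict with "pixels" (420x560x3 uint8, red, green, blue), "fx", "fy", "cx", "cy" (pixels), "pose" (4x4, takes a point from camera to world coordinates); the wrist camera has in their place "T_tool_cam" (4x4, takes a point from camera to tool coordinates, whose origin is the TCP and whose axes are the flange's). Camera axes: x right, y up, looking along -z (the intrinsics and any distortion apply to the point x, -y, -z); pixel columns grow to the right and rows downward; lengths in mm; the calibration is good to about 2 mm. A picture is of the moment at which its call begins: read the wrist's pose just before it. There is no depth.
- ctrl.finish_job(): hands the job in; it is judged then, once.
The state is a dict: "clock": time; "qpos": joint angles; "qd": joint speeds; "tau": joint torques, N m; "eef_pos": TCP position; "tool_rot": TCP orientation; "force": force on the tool from outside, world axes, zero at the start; "torque": the same for the moment, N m; "width": finger opening in mm; "gripper_force": force on a finger pad.
Only numpy, scipy, OpenCV 4.12 (cv2) and the standard library are available. Lean on these libraries where they do the work, as an engineer would, in place of code of your own. Each camera call takes 0.05 s, during which the arm holds its last target. There are 200 camera calls.

### The job

Dry-fit the newel-post cap on the post of the green assembly jig, in this order from the bottom: the pale base plate, the small dark neck block, the red crown plate, each lying flat with its edges lined up with the edges of the jig board. Then draw the turned finial straight up out of its light blue-painted stand, without tipping the stand or shifting it, and seat its peg fully in the hole on top of the crown plate. Leave the sanding block, the pencil, the offcut and the folding rule where they lie.

Things in the scene. Friction and masses are not known exactly. Their poses are not given: they have to be found in the camera images.
- jig: Assembly jig, fixed to the bench: a green square board 90 x 90 x 8 mm with an upright steel post 14 mm in diameter standing 54 mm above the board at its centre (its top 5 mm taper to 8 mm diameter). Origin: centre of the board's underside, on the bench, on the post's axis; z up, x and y parallel to the board's edges.
- base_plate: Pale pine square plate, loose, lying flat, 68 x 68 x 22 mm, about 65 g, with a through hole 22 mm in diameter at its centre. Origin: centre of its underside; z up along the hole, x and y parallel to its edges. On the jig its underside rests on the board, 8 mm above the bench.
- neck_block: Small dark brown (walnut) square block, loose, lying flat, 44 x 44 x 22 mm, about 35 g, with a through hole 22 mm in diameter at its centre. Origin: centre of its underside; z up along the hole, x and y parallel to its edges. On the base plate its underside is 30 mm above the bench.
- crown_plate: Red square plate, loose, flat, 56 x 56 x 32 mm, about 65 g, with a through hole 22 mm in diameter at its centre. Origin: centre of its underside; z up along the hole, x and y parallel to its edges. On the neck block its underside is 52 mm above the bench and its top 84 mm; the post ends 22 mm below its top.
- finial: Turned honey-coloured finial, loose, 45 g, upright in the stand. From below: peg 16 mm in diameter, 20 mm long; collar 32 mm wide, 5 mm high, its underside the shoulder; body 36 mm in diameter, straight from 28 to 54 mm; tapering top, ends at 70 mm. Origin: centre of the peg's foot; z up. Shoulder on the stand: origin 40 mm above the bench; shoulder on the crown plate: 64 mm.
- stand: Blue-painted free-standing finial stand, loose and light (about 50 g): an upright square block 44 x 44 x 60 mm with a hole 18 mm in diameter and 30 mm deep in the centre of its top, in which the finial's peg stands. Origin: centre of its underside; z up.
- sanding_block: Bystander: brown cork sanding block 80 x 38 x 25 mm, loose. Origin: centre of its underside; x along its length.
- pencil: Bystander: green pencil, 126 mm long, 8 mm thick, loose. Origin: underside, at the middle of its 110 mm green barrel; x along it to the point.
- offcut: Bystander: plain pale wood offcut without a hole, 40 x 60 x 18 mm, loose. Origin: centre of its underside; y along its length.
- folding_rule: Bystander: folded white and yellow rule, 16 x 220 x 16 mm, loose, lying along its y. Origin: centre of its underside.
There are look-alikes about, which are no part of the job. Leave any purple or turquoise look-alike of the finial alone. Of the things that look like the neck_block, take the one that is farthest to the robot's right at the start.

How it is judged:
By the outcome, as a careful person would: the job done as asked, in the order asked, and still so for the second after the job is handed in, with the robot touching nothing.
It also fails if it takes over 149 s, if anything falls off the work surface, if the arm or the gripper's body presses on something with over 40 N, if the wrist force passes 120 N, or if a joint passes its speed limit or range.

## Working session

There is one attempt and no reset: what is moved stays moved. The work goes in short steps, Python scripts to look and compute and a shell command to move; the robot and the scene stay as the last step left them, time stands still between calls to the robot, and variables do not carry over. Pictures are saved under pics/ and viewed, at most 14 in all, crops included, and the job is handed in when it is done.

```bash
ls; mkdir -p pics; python3 - <<'E'
from cell import ctrl
import cv2
s=ctrl.read_state();print({k:s[k] for k in('clock','eef_pos','tool_rot','width','force')})
for n in('scene','top'):
    d=ctrl.get_image(n);cv2.imwrite(f'pics/{n}0.png',cv2.cvtColor(d['pixels'],cv2.COLOR_RGB2BGR));print({k:v for k,v in d.items() if k!='pixels'})
d=ctrl.get_image('wrist');print({k:v for k,v in d.items() if k!='pixels'})
E
```

```text
pics
{'clock': 0.0, 'eef_pos': array([197.92355999, 618.49837706, 230.40480297]), 'tool_rot': array([-3.13975208e+00,  1.48409815e-05,  2.83184731e+00]), 'width': 85.69302576111268, 'force': array([0.07809144, 0.17531782, 0.09864603])}
{'fx': 522.7043670494013, 'fy': 522.7043670494013, 'cx': 286.10136865021985, 'cy': 214.104246499942, 'pose': array([[-4.03852603e-01, -4.94137028e-01,  7.69890689e-01,
         1.62480084e+03],
       [ 9.14821792e-01, -2.20015444e-01,  3.38665460e-01,
         4.11845811e+02],
       [ 2.04069812e-03,  8.41083707e-01,  5.40901131e-01,
         7.96137039e+02],
       [ 0.00000000e+00,  0.00000000e+00,  0.00000000e+00,
         1.00000000e+00]])}
{'fx': 415.9388721235159, 'fy': 415.9388721235159, 'cx': 275.7719080652356, 'cy': 205.84066812437794, 'pose': array([[ 2.26385904e-02,  9.90240601e-01, -1.37517441e-01,
         4.56982203e+02],
       [-9.99693339e-01,  2.38031109e-02,  6.82938031e-03,
        -1.86287771e+01],
       [ 1.00360726e-02,  1.37320662e-01,  9.90475801e-01,
         9.56441237e+02],
       [ 0.00000000e+00,  0.00000000e+00,  0.00000000e+00,
         1.00000000e+00]])}
{'fx': 318.3148604849579, 'fy': 318.3148604849579, 'cx': 275.36326553421236, 'cy': 209.38416456280427, 'T_tool_cam': array([[-4.08000434e-04,  9.65024888e-01,  2.62157967e-01,
         6.52866196e+01],
       [ 9.99999915e-01,  4.10805336e-04,  4.41070927e-05,
        -6.32931685e-02],
       [-6.51314494e-05,  2.62157962e-01, -9.65024973e-01,
        -1.42289725e+02],
       [ 0.00000000e+00,  0.00000000e+00,  0.00000000e+00,
         1.00000000e+00]])}
```

View pics/scene0.png

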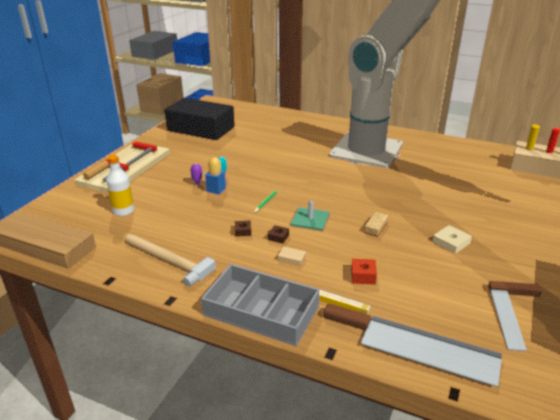

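View pics/top0.png

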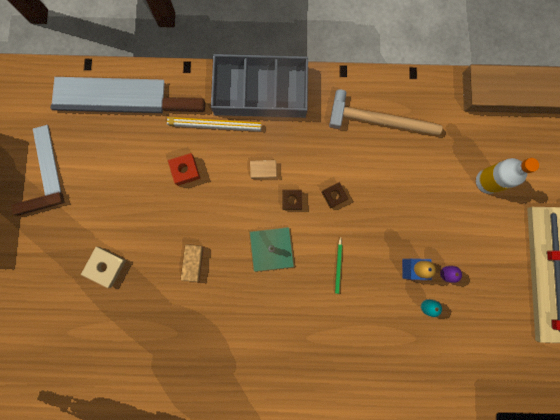

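The scene picture shows the jig at (311,217), the base plate at (452,238), the red crown at (364,271), the dark blocks at (243,228) and (278,234), and the blue stand at (216,180). In the top picture, where right is -y, the same things are the jig at (272,250), the base plate at (103,267), the crown at (184,169), the dark blocks at (292,200) and (334,195), and the stand and finial at (418,269). The right-hand dark block, top (334,195), is the one to take. I'll enlarge these areas.

```bash
cat > h.py <<'E'
import numpy as np,cv2
from cell import ctrl
from scipy.spatial.transform import Rotation as R
def cam(n):
    s=ctrl.read_state(); d=ctrl.get_image(n)
    if n=='wrist':
        T=np.eye(4);T[:3,:3]=R.from_euler('xyz',s['tool_rot']).as_matrix();T[:3,3]=s['eef_pos']
        d['pose']=T@d['T_tool_cam']
    return d
def ray(d,p):
    v=np.array([(p[0]-d['cx'])/d['fx'],-(p[1]-d['cy'])/d['fy'],-1.]);v=d['pose'][:3,:3]@v
    return d['pose'][:3,3],v/np.linalg.norm(v)
def atz(d,p,z):
    o,v=ray(d,p);return (o+v*(z-o[2])/v[2])[:3]
def proj(d,X):
    T=np.linalg.inv(d['pose']);c=T[:3,:3]@np.asarray(X,float)+T[:3,3]
    return np.array([d['cx']+d['fx']*c[0]/-c[2],d['cy']-d['fy']*c[1]/-c[2]])
def tri(*dp):
    A=np.zeros((3,3));b=np.zeros(3);rs=[ray(d,p) for d,p in dp]
    for o,v in rs:
        P=np.eye(3)-np.outer(v,v);A+=P;b+=P@o
    X=np.linalg.solve(A,b);return X,[float(np.linalg.norm((np.eye(3)-np.outer(v,v))@(X-o))) for o,v in rs]
def montage(items,fn,cell=200,cols=4,k=4):
    rows=[];out=[]
    for d,(x,y) in items:
        w=cell//k;im=cv2.cvtColor(d['pixels'],cv2.COLOR_RGB2BGR)
        im=cv2.copyMakeBorder(im,w,w,w,w,cv2.BORDER_CONSTANT)[y+w:y+2*w,x+w:x+2*w]
        im=cv2.resize(im,None,fx=k,fy=k,interpolation=cv2.INTER_CUBIC)
        for t in range(0,w,10):
            cv2.line(im,(t*k,0),(t*k,5),(255,255,255),1);cv2.line(im,(0,t*k),(5,t*k),(255,255,255),1)
        cv2.putText(im,f'{x},{y}',(8,cell-5),0,.4,(255,255,255),1);out.append(im)
    while len(out)%cols: out.append(out[-1]*0)
    cv2.imwrite(fn,np.vstack([np.hstack(out[i:i+cols]) for i in range(0,len(out),cols)]))
E
python3 - <<'E'
from h import *
t=cam('top');s=cam('scene')
montage([(t,(78,242)),(t,(160,145)),(t,(310,170)),(t,(247,225)),(t,(398,245)),(s,(427,213)),(s,(340,247)),(s,(218,203)),(s,(286,193)),(s,(190,148))],'pics/m1.png')
E
```

```text
(no output)
```

View pics/m1.png

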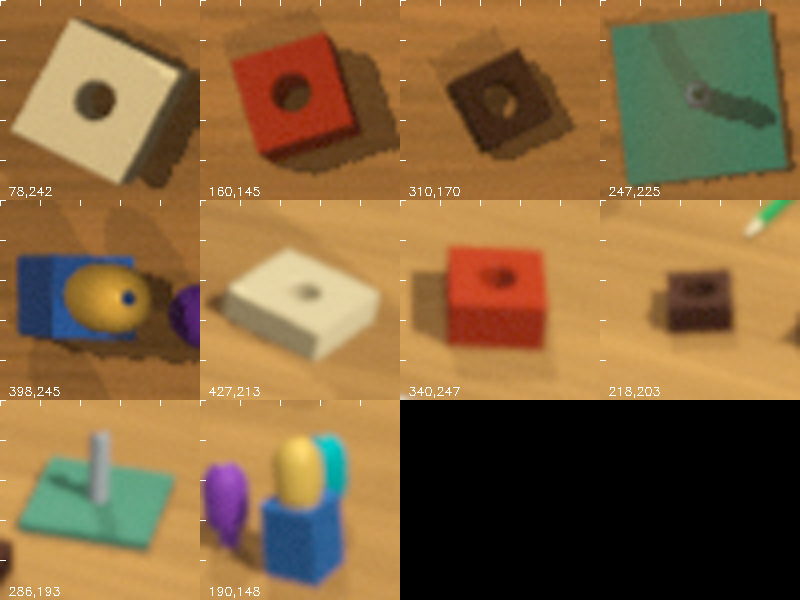

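The crops give these positions, by cell. From the top: base hole (95,100), crown hole (291,92), neck hole (501,99), jig board centre about (700,97), finial over the stand. From the scene: base hole (307,292), crown hole (498,277), neck hole (699,287), post top (100,434), finial tip (300,437). Now I'll triangulate these.

```bash
python3 - <<'E'
from h import *
np.set_printoptions(precision=1,suppress=True)
t=cam('top');s=cam('scene')
def T(o,c,off): return [(o[0]+(a-off[0])/4,o[1]+(b-off[1])/4) for a,b in c]
top={'base':((78,242),[(95,100),(75,18),(178,73),(121,184),(12,128)],(0,0)),
'crown':((160,145),[(291,93),(232,60),(325,34),(350,126),(262,156)],(200,0)),
'neck':((310,170),[(501,99),(447,90),(519,50),(553,110),(487,152)],(400,0)),
'jig':((247,225),[(697,93),(611,27),(774,10),(788,166),(628,185)],(600,0)),
'stand':((398,245),[(128,298),(52,256),(135,256),(135,339),(52,339)],(0,200))}
sc={'base':((427,213),[(307,292)],(200,200)),'crown':((340,247),[(498,277)],(400,200)),'neck':((218,203),[(699,287)],(600,200)),
'jig':((286,193),[(100,434),(46,459),(173,477),(148,549),(19,526)],(0,400)),'stand':((190,148),[(300,437)],(200,400))}
H=dict(base=22,crown=32,neck=22,jig=8,stand=60)
for n in top:
    a=T(*top[n]);b=T(*sc[n]);print(n,*tri((t,a[0]),(s,b[0])))
    c=np.array([atz(t,p,H[n])[:2] for p in a[1:]])
    e=np.roll(c,-1,0)-c
    print('  ctr',c.mean(0),'edges',np.linalg.norm(e,axis=1),'ang',np.degrees(np.arctan2(e[:,1],e[:,0]))%90)
    if n=='jig':
        c=np.array([atz(s,p,8)[:2] for p in b[1:]]);e=np.roll(c,-1,0)-c
        print('  sc',c.mean(0),np.linalg.norm(e,axis=1),np.degrees(np.arctan2(e[:,1],e[:,0]))%90)
E
```

```text
base [440.  360.9  18.8] [2.58638920115452, 2.5863892011545]
  ctr [440.6 356.1] edges [66.1 66.7 68.7 68. ] ang [63.9 66.3 65.  64.1]
crown [666.4 190.   29.3] [1.6301934564466765, 1.6301934564467602]
  ctr [665.8 187.1] edges [54.5 55.6 52.  58.5] ang [17.6 17.6 20.8 20.1]
neck [ 615.4 -159.3   20.3] [1.1105908550187655, 1.1105908550186994]
  ctr [ 614.7 -160.4] edges [47.7 39.4 45.1 42. ] ang [30.5 29.5 33.7 33.2]
jig [488.9 -15.7  57.7] [1.5340835447262535, 1.5340835447263588]
  ctr [489.3 -19. ] edges [93.6 88.6 90.8 89.6] ang [7.3 6.1 8.  7.9]
  sc [496.4 -12.4] [91.7 92.  89.8 87.7] [ 9.   9.5  6.2 10.8]
stand [ 451.  -335.5  109.9] [3.330031917072212, 3.330031917072252]
  ctr [ 451.9 -339.2] edges [44.7 43.9 44.4 43.9] ang [ 1.3 88.3  1.3 88.7]
```

Sizes and heights agree to within a few mm. I'll go to the base plate and look from close up.

```bash
cat >> h.py <<'E'
def go(x,y,z,yawdeg,n=1,tilt=True):
    s=ctrl.read_state();M=R.from_euler('xyz',s['tool_rot'])
    d=M.inv().apply(np.array([x,y,z])-s['eef_pos'])
    t=(M.inv()*R.from_euler('xyz',[np.pi,0,np.radians(yawdeg)])).as_rotvec(degrees=True)
    print('now',np.round(s['eef_pos'],1),np.round(np.degrees(s['tool_rot']),2),'w',round(s['width'],1),'t',round(s['clock'],1),'F',np.round(s['force'],1))
    print('shift mm',np.round(d,1),'turn',np.round(t,2),' per row(n=%d)'%n,np.round(d/n,1))
E
r='[[0,0,0],[-0.031,-0.0174,0.012],0]'
python3 -m handwheel '[[[0,0,0],[-0.031,-0.0174,0.012],0],[[0,0,0],[-0.031,-0.0174,0.012],0],[[0,0,0],[-0.031,-0.0174,0.012],0],[[0,0,0],[-0.031,-0.0174,0.012],0],[[0,0,0],[-0.031,-0.0174,0.012],0]]'
python3 -m handwheel '[[[0,0,0],[-0.031,-0.0174,0.012],0],[[0,0,0],[-0.031,-0.0174,0.012],0],[[0,0,0],[-0.031,-0.0174,0.012],0],[[0,0,0],[-0.031,-0.0174,0.012],0],[[0,0,0],[-0.031,-0.0174,0.012],0]]'
python3 -m handwheel '[[[0,0,3.7],[0,0,0],0],[[0,0,3.7],[0,0,0],0],[[0,0,0],[0,0,0],0],[[0,0,0],[0,0,0],0]]'
python3 - <<'E'
from h import *
go(440.5,358,110,154.8)
d=cam('wrist');cv2.imwrite('pics/w1.png',cv2.cvtColor(d['pixels'],cv2.COLOR_RGB2BGR))
print(proj(d,(440.5,358,22)))
E
```

```text
clock: 0.77
eef_pos: [320.1, 487.8, 171.0]
tool_rot: [3.141, 0.0, 2.832]
force: [1.1, -0.6, -0.3]
width: 85.2
gripper_force: 0.0
clock: 1.18
eef_pos: [441.4, 357.7, 110.9]
tool_rot: [3.141, 0.0, 2.832]
force: [-0.0, 0.2, 0.7]
width: 85.5
gripper_force: 0.0
clock: 1.52
eef_pos: [440.3, 359.2, 111.3]
tool_rot: [3.141, -0.0, 2.705]
force: [-0.3, -0.5, 0.4]
width: 85.0
gripper_force: 0.0
now [440.3 359.2 111.3] [179.98  -0.   154.96] w 85.0 t 1.5 F [-0.3 -0.5  0.4]
shift mm [-0.7 -1.   1.3] turn [ 0.02 -0.    0.16]  per row(n=1) [-0.7 -1.   1.3]
[273.99130692 213.2902544 ]
```

View pics/w1.png

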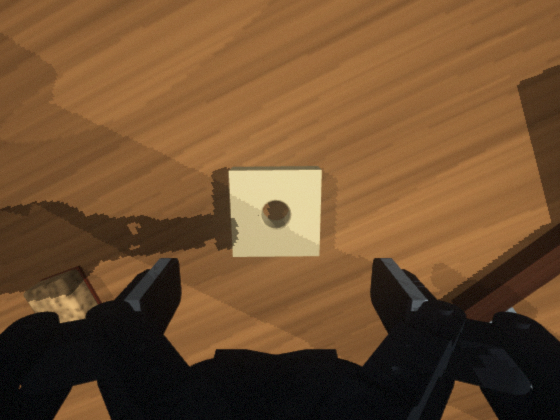

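The wrist view shows the plate square to the fingers, with its hole at (276,214) against a predicted (274,213). That is about 1.5 mm off, so I'll correct for it, descend and grip.

```bash

python3 -m handwheel '[[[0,0,0],[0,0.0005,0.025],0],[[0,0,0],[0,0,0.025],0],[[0,0,0],[0,0,0.025],0],[[0,0,0],[0,0,0.025],0],[[0,0,0],[0,0,0.013],0]]'
python3 -m handwheel '[[[0,0,0],[0,0,0],0],[[0,0,0],[0,0,0],0.5],[[0,0,0],[0,0,0],0.5],[[0,0,0],[0,0,0],0.5],[[0,0,0],[0,0,0],0.5]]'
python3 -m handwheel '[[[0,0,0],[0,0,0],0.5],[[0,0,0],[0,0,0],0.5],[[0,0,0],[0,0,0],0.5]]'
```

```text
clock: 1.98
eef_pos: [438.9, 359.3, -4.0]
tool_rot: [-3.139, -0.002, 2.705]
force: [0.1, -0.5, -0.4]
width: 85.3
gripper_force: 0.0
clock: 2.4
eef_pos: [441.3, 360.1, -0.3]
tool_rot: [3.139, 0.001, 2.703]
force: [0.9, 0.0, -1.2]
width: 66.5
gripper_force: 67.9
clock: 2.65
eef_pos: [441.3, 360.1, -0.3]
tool_rot: [3.139, 0.001, 2.703]
force: [-0.6, 1.0, 7.4]
width: 66.2
gripper_force: 68.9
```

```bash

python3 -m handwheel '[[[0,0,0],[0,0,-0.01],0.5],[[0,0,0],[0,0,-0.025],0.5],[[0,0,0],[0,0,-0.03],0.5],[[0,0,0],[0,0,-0.03],0.5],[[0,0,0],[0,0,-0.025],0.5]]'
python3 -m handwheel '[[[0,0,0],[-0.019,-0.03,0],0.5],[[0,0,0],[-0.019,-0.03,0],0.5],[[0,0,0],[-0.019,-0.03,0],0.5],[[0,0,0],[-0.019,-0.03,0],0.5],[[0,0,0],[-0.019,-0.03,0],0.5]]'
python3 -m handwheel '[[[0,0,0],[-0.019,-0.03,0],0.5],[[0,0,0],[-0.019,-0.03,0],0.5],[[0,0,0],[-0.019,-0.03,0],0.5],[[0,0,0],[-0.019,-0.03,0],0.5],[[0,0,0],[-0.019,-0.03,0],0.5]]'
python3 -m handwheel '[[[0,0,0],[-0.019,-0.03,0],0.5],[[0,0,0],[-0.019,-0.03,0],0.5],[[0,0,0],[-0.019,-0.03,0],0.5],[[0,0,0],[0,0,0],0.5]]'
python3 -m handwheel '[[[0,0,7.1],[0,0,0],0.5],[[0,0,7.1],[0,0,0],0.5],[[0,0,7.1],[0,0,0],0.5],[[0,0,7.1],[0,0,0],0.5],[[0,0,7.1],[0,0,0],0.5]]'
python3 -m handwheel '[[[0,0,7.1],[0,0,0],0.5],[[0,0,7.1],[0,0,0],0.5],[[0,0,7.1],[0,0,0],0.5],[[0,0,0],[0,0,0],0.5],[[0,0,0],[0,0,0],0.5]]'
python3 - <<'E'
from h import *
go(499,-97,120,97.3)
d=cam('wrist');cv2.imwrite('pics/w2.png',cv2.cvtColor(d['pixels'],cv2.COLOR_RGB2BGR));np.save('w2.npy',d['pose'])
print(proj(d,(489,-17.5,62)),proj(d,(489,-17.5,8)))
E
```

```text
clock: 3.07
eef_pos: [440.7, 359.3, 120.8]
tool_rot: [3.14, 0.001, 2.703]
force: [0.1, 0.2, -0.0]
width: 66.8
gripper_force: 68.0
clock: 3.48
eef_pos: [462.7, 181.6, 119.1]
tool_rot: [3.141, 0.001, 2.703]
force: [1.2, -1.6, -1.4]
width: 66.4
gripper_force: 68.0
clock: 3.9
eef_pos: [484.9, 5.2, 119.0]
tool_rot: [3.141, 0.001, 2.703]
force: [0.0, 0.5, -1.1]
width: 66.6
gripper_force: 68.0
clock: 4.23
eef_pos: [498.7, -108.3, 119.1]
tool_rot: [-3.137, 0.004, 2.691]
force: [0.1, -0.6, -0.7]
width: 66.3
gripper_force: 68.0
clock: 4.65
eef_pos: [498.2, -98.5, 118.9]
tool_rot: [3.141, 0.0, 2.077]
force: [0.4, 0.4, -0.9]
width: 66.5
gripper_force: 68.0
clock: 5.07
eef_pos: [498.3, -98.3, 118.7]
tool_rot: [3.141, 0.0, 1.715]
force: [-0.2, 0.0, -0.9]
width: 66.1
gripper_force: 68.0
now [498.3 -98.3 118.7] [1.7999e+02 1.0000e-02 9.8260e+01] w 66.1 t 5.1 F [-0.2  0.  -0.9]
shift mm [ 1.2  0.9 -1.3] turn [0.01 0.01 0.96]  per row(n=1) [ 1.2  0.9 -1.3]
[277.9218745   95.59571513] [277.37177922 101.50586188]
```

View pics/w2.png

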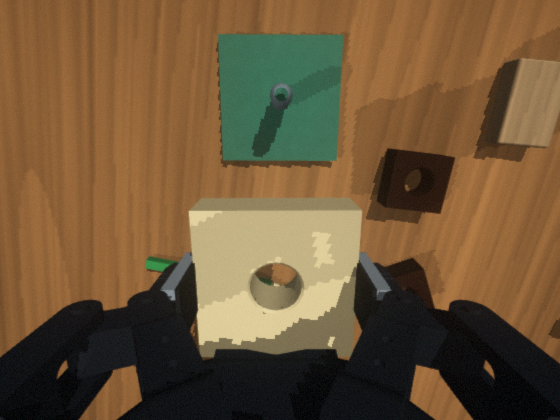

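The wrist view shows the board corners at (219,35), (342,34), (337,160), (222,160), the post top at (281,96), and the held plate's hole rim centred at (275,286). The prediction for the post was (278,96). Next, the jig pose and the hole-to-post offset.

```bash
cat > m.py <<'E'
from h import *
np.set_printoptions(precision=1,suppress=True)
d=dict(cx=275.36326553421236,cy=209.38416456280427,fx=318.3148604849579,fy=318.3148604849579,pose=np.load('w2.npy'))
E
python3 - <<'E'
from m import *
c=np.array([atz(d,p,8)[:2] for p in [(219,35),(342,34),(337.5,160),(222,160)]]);e=np.roll(c,-1,0)-c
print('jig',c.mean(0),np.linalg.norm(e,axis=1),np.degrees(np.arctan2(e[:,1],e[:,0]))%90,'post',atz(d,(281,96),62))
tz=ctrl.read_state()['eef_pos']
for zz in (141.7,143): print('hole',atz(d,(275,286),zz)-tz, 'edge',atz(d,(191,212),zz)-tz,atz(d,(360,210),zz)-tz)
h=atz(d,(275,286),141.7)
p=np.load('w2.npy')
t=cam('top'); 
go(*(tz[:2]+c.mean(0)-h[:2]),118.7,97.3)
E
```

```text
jig [490.9 -16.4] [88.1 89.8 91.3 89.1] [8.7 9.1 8.2 7.1] post [490.8 -17.5  62. ]
hole [ 0.6  0.6 23.1] edge [-36.4  27.5  23.1] [28.6 37.7 23.1]
hole [ 0.5  1.3 24.4] edge [-36.1  27.9  24.4] [28.2 38.  24.4]
now [498.4 -98.5 118.6] [180.   -0.   98.2] w 66.2 t 5.2 F [-0.2 -0.1 -0.6]
shift mm [81.9  3.7 -0.1] turn [ 0.  -0.   0.9]  per row(n=1) [81.9  3.7 -0.1]
```

```bash

python3 -m handwheel '[[[0,0,0],[0.027,0.0013,0],0.5],[[0,0,0],[0.027,0.0013,0],0.5],[[0,0,0],[0.0272,0.0013,0],0.5],[[0,0,0],[0,0,0],0.5],[[0,0,0],[0,0,0],0.5]]'
python3 -m handwheel '[[[0,0,0],[0,0,0.02],0.5],[[0,0,0],[0,0,0.025],0.5],[[0,0,0],[0,0,0.02],0.5],[[0,0,0],[0,0,0],0.5]]'
python3 - <<'E'
from h import *
go(490.5,-17.5,9,98.2)
d=cam('wrist');cv2.imwrite('pics/w3.png',cv2.cvtColor(d['pixels'],cv2.COLOR_RGB2BGR))
E
```

```text
clock: 5.58
eef_pos: [490.7, -16.0, 118.3]
tool_rot: [-3.142, -0.001, 1.717]
force: [1.1, -1.5, -0.7]
width: 66.7
gripper_force: 68.0
clock: 5.92
eef_pos: [488.8, -19.1, 50.7]
tool_rot: [-3.136, -0.001, 1.71]
force: [0.1, -0.1, -0.1]
width: 66.6
gripper_force: 68.0
now [488.8 -19.1  50.7] [-1.797e+02 -3.000e-02  9.800e+01] w 66.6 t 5.9 F [ 0.1 -0.1 -0.1]
shift mm [ 1.3  2.1 41.7] turn [-0.3  -0.03 -0.2 ]  per row(n=1) [ 1.3  2.1 41.7]
```

View pics/w3.png

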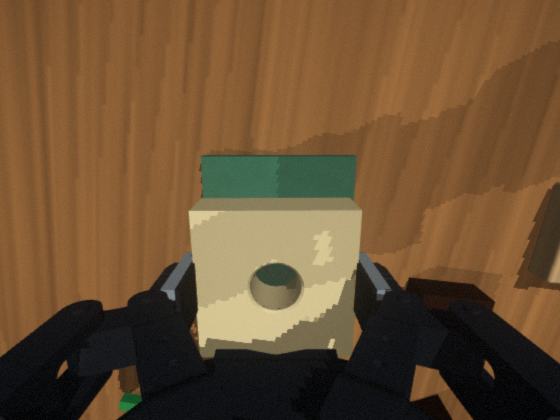

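```bash
python3 - <<'E'
from h import *
d=cam('wrist');t=cam('top');s=cam('scene');go(490.5,-17.5,9,98.2)
montage([(d,(240,250)),(d,(240,240)),(t,(225,205)),(s,(265,150))],'pics/m3.png',cell=400,cols=2,k=5)
im=cv2.imread('pics/m3.png');cv2.imwrite('pics/m3.png',cv2.resize(np.vstack([im[:400,:400],im[400:,400:]]).copy() if 0 else np.hstack([im[:400,:400],im[400:,400:]]),None,fx=1,fy=1))
E
```

```text
now [491.7 -18.7  54.3] [1.799e+02 4.000e-02 9.800e+01] w 66.5 t 6.1 F [ 0.5 -0.  -1. ]
shift mm [ 1.3 -1.1 45.3] turn [ 0.1   0.04 -0.2 ]  per row(n=1) [ 1.3 -1.1 45.3]
```

View pics/m3.png

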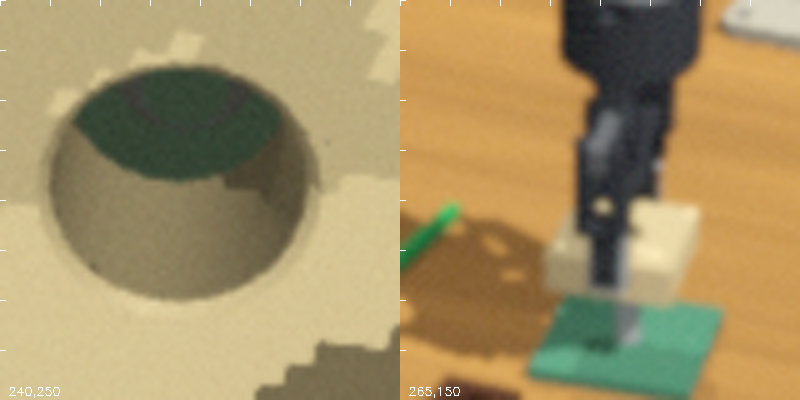

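The crop shows the post's tapered tip inside the plate's hole, centred sideways (277 against 276). The scene crop shows the post going up under the plate. There is no contact force, so I'll carry on down.

```bash

python3 -m handwheel '[[[0,0,0],[0,0,0.012],0.5],[[0,0,0],[0,0,0.012],0.5],[[0,0,0],[0,0,0.012],0.5],[[0,0,0],[0,0,0],0.5],[[0,0,0],[0,0,0],0.5]]'
python3 -m handwheel '[[[0,0,0],[0,0,0.003],0.5],[[0,0,0],[0,0,0.003],0.5],[[0,0,0],[0,0,0],0.5],[[0,0,0],[0,0,0],0.5]]'
python3 -m handwheel '[[[0,0,0],[0,0,0.001],0.5],[[0,0,0],[0,0,0],0.5]]'
python3 - <<'E'
from h import *
go(490.5,-17.5,9,98.2)
d=cam('wrist');cv2.imwrite('pics/w4.png',cv2.cvtColor(d['pixels'],cv2.COLOR_RGB2BGR));np.save('w2.npy',d['pose'])
E
```

```text
clock: 6.53
eef_pos: [491.3, -18.0, 18.1]
tool_rot: [3.141, 0.0, 1.711]
force: [0.3, -0.3, -0.7]
width: 66.7
gripper_force: 68.0
clock: 6.87
eef_pos: [491.0, -17.7, 11.6]
tool_rot: [3.141, 0.0, 1.711]
force: [-0.1, 0.2, -0.8]
width: 66.6
gripper_force: 68.0
clock: 7.03
eef_pos: [490.9, -17.7, 10.3]
tool_rot: [3.141, -0.0, 1.711]
force: [0.3, -0.3, -0.6]
width: 66.7
gripper_force: 68.0
now [490.9 -17.7  10.3] [179.99  -0.    98.05] w 66.7 t 7.0 F [ 0.3 -0.3 -0.6]
shift mm [ 0.3 -0.4  1.3] turn [ 0.01 -0.   -0.15]  per row(n=1) [ 0.3 -0.4  1.3]
```

View pics/w4.png

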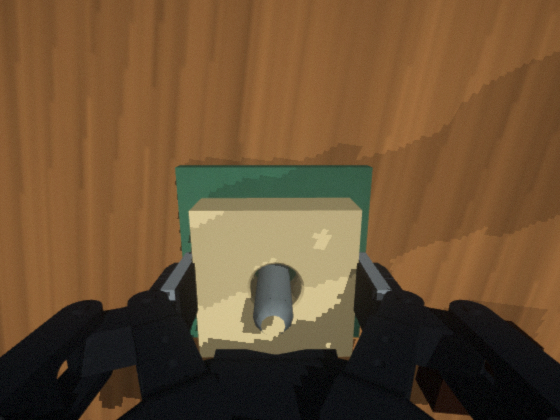

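Post is through the hole. The board's front edge is at row 166 (columns 178–371) and the plate's lower front edge at row 198 (197–352). I'll check the 11 mm margin.

```bash
python3 - <<'E'
from m import *
tz=np.array(d['pose'])[:3,3]
M=R.from_euler('z',98.05,degrees=True).inv()
f=lambda p,z:M.apply(atz(d,p,z)-[490.9,-17.7,0])[:2]
print('board',f((178,166),8),f((371,166),8),'plate low',f((197,198),9.5),f((352,198),9.5),'plate top',f((190,212),32),f((361,210),32))
E
```

```text
board [46.9 43.3] [ 46.9 -44.3] plate low [32.3 35.3] [ 32.3 -36.2] plate top [31.9 32.7] [ 32.7 -34.5]
```

The board's margin in front of the plate is 14.6 mm instead of 11, so the plate sits about 3 mm back. I'll shift it 3 mm, measure again, then lower it.

```bash

python3 -m handwheel '[[[0,0,0],[0.003,0,0],0.5],[[0,0,0],[0,0,0],0.5],[[0,0,0],[0,0,0],0.5]]'
python3 -m handwheel '[[[0,0,0],[0,0,0.001],0.5],[[0,0,0],[0,0,0.001],0.5],[[0,0,0],[0,0,0],0.5]]'
python3 - <<'E'
from h import *
go(490.5,-17.5,9,98.2)
d=cam('wrist')
montage([(d,(165,150)),(d,(240,230))],'pics/m4.png',cell=400,cols=2,k=4)
im=d['pixels'][150:220,:,:].astype(int)
# column profile at 230..260: row gradients
g=cv2.GaussianBlur(d['pixels'],(3,3),0).astype(int)
for c in (220,240,320,340): print(c,[(r,g[r,c].tolist()) for r in (160,163,165,167,170,190,194,196,198,200,205,209,211,213)])
E
```

```text
clock: 7.33
eef_pos: [490.4, -14.4, 10.3]
tool_rot: [-3.141, -0.0, 1.712]
force: [-0.8, 0.9, -0.4]
width: 66.2
gripper_force: 68.0
clock: 7.58
eef_pos: [490.3, -14.8, 8.1]
tool_rot: [-3.141, -0.0, 1.711]
force: [0.2, 0.5, 0.6]
width: 66.4
gripper_force: 68.0
now [490.3 -14.8   8.1] [-179.98   -0.     98.05] w 66.4 t 7.6 F [0.2 0.5 0.6]
shift mm [-2.7 -0.2 -0.9] turn [-0.02 -0.   -0.15]  per row(n=1) [-2.7 -0.2 -0.9]
220 [(160, [138, 96, 55]), (163, [138, 95, 54]), (165, [132, 91, 53]), (167, [119, 83, 48]), (170, [116, 82, 48]), (190, [58, 92, 69]), (194, [59, 93, 70]), (196, [63, 93, 70]), (198, [109, 113, 80]), (200, [137, 125, 89]), (205, [138, 125, 90]), (209, [144, 131, 95]), (211, [199, 183, 137]), (213, [213, 196, 147])]
240 [(160, [125, 88, 50]), (163, [127, 88, 51]), (165, [125, 87, 50]), (167, [117, 83, 48]), (170, [108, 75, 44]), (190, [58, 92, 70]), (194, [59, 94, 72]), (196, [63, 95, 73]), (198, [111, 115, 85]), (200, [137, 125, 90]), (205, [139, 127, 91]), (209, [141, 129, 92]), (211, [175, 161, 118]), (213, [186, 170, 126])]
320 [(160, [125, 86, 50]), (163, [124, 86, 49]), (165, [124, 85, 49]), (167, [125, 86, 50]), (170, [121, 85, 50]), (190, [58, 92, 70]), (194, [60, 95, 72]), (196, [68, 96, 73]), (198, [122, 118, 85]), (200, [138, 125, 90]), (205, [138, 125, 89]), (209, [148, 135, 98]), (211, [180, 165, 122]), (213, [186, 169, 125])]
340 [(160, [117, 80, 46]), (163, [117, 82, 48]), (165, [117, 81, 47]), (167, [118, 83, 49]), (170, [115, 81, 49]), (190, [58, 92, 71]), (194, [58, 94, 71]), (196, [68, 97, 74]), (198, [122, 118, 86]), (200, [138, 125, 90]), (205, [137, 126, 90]), (209, [148, 134, 97]), (211, [180, 164, 121]), (213, [187, 170, 126])]
```

View pics/m4.png

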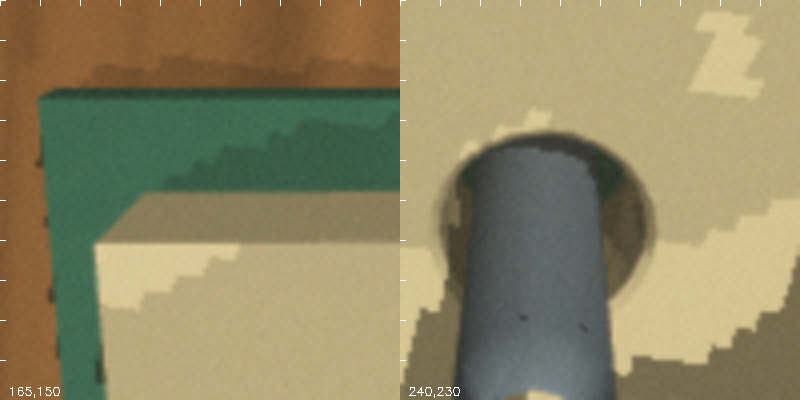

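The margin is now 24 px, or 11 mm, in front and about 11 mm on the left, so the plate is centred. I'll lower it the last bit, release, and rise.

```bash

python3 -m handwheel '[[[0,0,0],[0,0,0.0005],0.5],[[0,0,0],[0,0,0],0.5],[[0,0,0],[0,0,0],0],[[0,0,0],[0,0,0],0],[[0,0,0],[0,0,0],0]]'
python3 -m handwheel '[[[0,0,0],[0,0,0],0],[[0,0,0],[0,0,0],0],[[0,0,0],[0,0,0],0]]'
python3 -m handwheel '[[[0,0,0],[0,0,-0.01],0],[[0,0,0],[0,0,-0.03],0],[[0,0,0],[0,0,-0.04],0],[[0,0,0],[0,0,-0.03],0],[[0,0,0],[0,0,0],0]]'
python3 - <<'E'
from h import *
d=cam('wrist');cv2.imwrite('pics/w5.png',cv2.cvtColor(d['pixels'],cv2.COLOR_RGB2BGR));np.save('w5.npy',d['pose'])
go(615,-160,110,120)
go(615,-160,110,98.05)
E
```

```text
clock: 8.05
eef_pos: [490.5, -14.8, 7.8]
tool_rot: [3.141, -0.0, 1.711]
force: [0.1, 0.2, -0.3]
width: 85.2
gripper_force: 0.0
clock: 8.3
eef_pos: [490.5, -14.8, 7.8]
tool_rot: [3.142, -0.0, 1.711]
force: [0.4, 0.1, 0.7]
width: 85.4
gripper_force: 0.0
clock: 8.72
eef_pos: [493.8, -15.1, 123.4]
tool_rot: [3.132, 0.001, 1.711]
force: [0.3, 0.1, 0.4]
width: 85.2
gripper_force: 0.0
now [492.7 -14.8 121.3] [1.796e+02 4.000e-02 9.805e+01] w 85.1 t 8.8 F [ 0.2  0.  -0.4]
shift mm [-160.9  100.7   12.1] turn [  0.38   0.12 -21.95]  per row(n=1) [-160.9  100.7   12.1]
now [492.7 -14.8 121.3] [1.796e+02 4.000e-02 9.805e+01] w 85.1 t 8.8 F [ 0.2  0.  -0.4]
shift mm [-160.9  100.7   12.1] turn [0.4  0.04 0.  ]  per row(n=1) [-160.9  100.7   12.1]
```

View pics/w5.png

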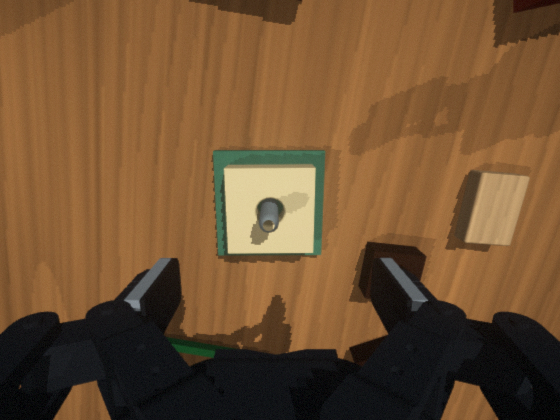

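The plate lies square on the board. On to the neck block: move over, turn and look. From here I'll use image code more, to save views.

```bash

python3 -m handwheel '[[[0,0,0],[-0.0322,0.0201,0.0024],0],[[0,0,0],[-0.0322,0.0201,0.0024],0],[[0,0,0],[-0.0322,0.0201,0.0024],0],[[0,0,0],[-0.0322,0.0201,0.0024],0],[[0,0,0],[-0.0322,0.0201,0.0024],0]]'
python3 -m handwheel '[[[0,0,-5.9],[0,0,0],0],[[0,0,-5.9],[0,0,0],0],[[0,0,-5.9],[0,0,0],0],[[0,0,-5.9],[0,0,0],0],[[0,0,0],[0,0,0],0]]'
python3 -m handwheel '[[[0,0,0],[0,0,0],0],[[0,0,0],[0,0,0],0]]'
python3 - <<'E'
from h import *
go(615,-160,110,121.7)
d=cam('wrist');np.save('w2.npy',d['pose']);print(proj(d,(615,-160,22)))
x,y=225,163
c=cv2.cvtColor(d['pixels'],cv2.COLOR_RGB2BGR)[163:263,225:325];c=cv2.resize(c,None,fx=4,fy=4,interpolation=cv2.INTER_CUBIC)
c=np.clip(c.astype(float)*1.8,0,255).astype(np.uint8)
w=cv2.cvtColor(d['pixels'],cv2.COLOR_RGB2BGR);w=cv2.resize(w,(400,300));w=cv2.copyMakeBorder(w,0,100,0,0,cv2.BORDER_CONSTANT)
cv2.imwrite('pics/m5.png',np.hstack([c,w]))
E
```

```text
clock: 9.18
eef_pos: [612.6, -161.3, 105.1]
tool_rot: [-3.14, -0.001, 1.711]
force: [0.3, 0.1, 1.1]
width: 85.5
gripper_force: 0.0
clock: 9.6
eef_pos: [611.6, -160.1, 105.0]
tool_rot: [-3.141, -0.002, 2.125]
force: [-0.6, 0.1, 0.9]
width: 85.5
gripper_force: 0.0
clock: 9.77
eef_pos: [612.1, -160.1, 105.4]
tool_rot: [-3.141, -0.001, 2.121]
force: [0.0, 0.3, -0.1]
width: 85.6
gripper_force: 0.0
now [ 612.1 -160.1  105.4] [-1.7996e+02 -4.0000e-02  1.2150e+02] w 85.6 t 9.8 F [ 0.   0.3 -0.1]
shift mm [-1.5  2.5 -4.6] turn [-0.04 -0.04 -0.2 ]  per row(n=1) [-1.5  2.5 -4.6]
[278.08607472 216.85051611]
```

View pics/m5.png

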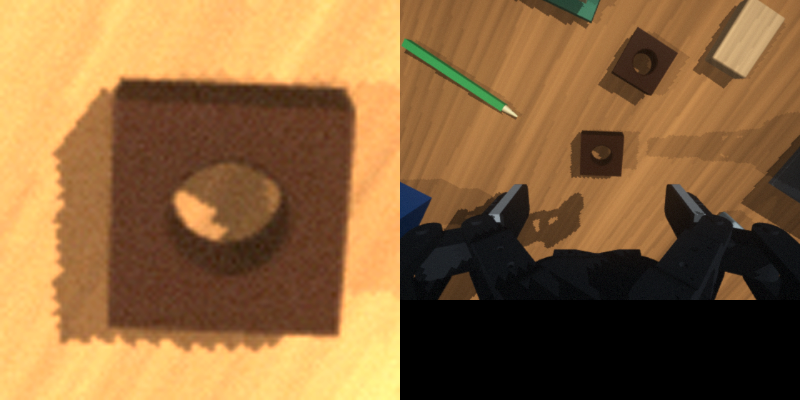

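The crop shows the block's top face with corners (115,98), (354,110), (338,335), (108,328), so its centre is at image (282,217). The other dark block is farther to the left, which confirms this is the right one.

```bash
python3 - <<'E'
from m import *
c=np.array([atz(d,(225+a/4,163+b/4),22)[:2] for a,b in [(115,98),(354,110),(338,335),(108,328)]]);e=np.roll(c,-1,0)-c
print(c.mean(0),np.linalg.norm(e,axis=1),np.degrees(np.arctan2(e[:,1],e[:,0]))%90)
go(*c.mean(0),0,119.7)
E
```

```text
[ 618.1 -159.3] [43.2 43.6 43.6 44.4] [28.6 29.3 29.6 28.7]
now [ 612.2 -160.   105.5] [-180.    -0.   121.5] w 85.4 t 9.8 F [ 1.4 -0.3  0.6]
shift mm [ -2.5   5.5 105.5] turn [-0.  -0.   1.8]  per row(n=1) [ -2.5   5.5 105.5]
```

```bash

python3 -m handwheel '[[[0,0,2.4],[-0.0025,0.0055,0],0],[[0,0,0],[0,0,0.026],0],[[0,0,0],[0,0,0.026],0],[[0,0,0],[0,0,0.026],0],[[0,0,0],[0,0,0.025],0]]'
python3 -m handwheel '[[[0,0,0],[0,0,0],0],[[0,0,0],[0,0,0],0],[[0,0,0],[0,0,0],0.7],[[0,0,0],[0,0,0],0.7],[[0,0,0],[0,0,0],0.7]]'
python3 -m handwheel '[[[0,0,0],[0,0,0],0.7],[[0,0,0],[0,0,0],0.7],[[0,0,0],[0,0,0],0.7],[[0,0,0],[0,0,0],0.7]]'
python3 - <<'E'
from h import *
go(490,-16,110,98.05)
E
```

```text
clock: 10.23
eef_pos: [618.5, -159.1, 1.7]
tool_rot: [-3.141, 0.0, 2.08]
force: [0.9, 0.4, 0.1]
width: 85.4
gripper_force: 0.0
clock: 10.65
eef_pos: [619.8, -159.7, 4.7]
tool_rot: [3.139, 0.002, 2.081]
force: [0.4, 1.0, 0.1]
width: 51.5
gripper_force: 0.0
clock: 10.98
eef_pos: [619.9, -159.7, 4.7]
tool_rot: [3.139, 0.002, 2.081]
force: [0.3, -0.0, 7.0]
width: 42.5
gripper_force: 62.5
now [ 619.9 -159.7    4.7] [1.7986e+02 1.2000e-01 1.1924e+02] w 42.5 t 11.0 F [ 0.3 -0.   7. ]
shift mm [ 188.6  -42.9 -105.8] turn [ 0.16  0.09 21.19]  per row(n=1) [ 188.6  -42.9 -105.8]
```

```bash

python3 -m handwheel '[[[0,0,0],[0,0,-0.01],0.7],[[0,0,0],[0,0,-0.025],0.7],[[0,0,0],[0,0,-0.03],0.7],[[0,0,0],[0,0,-0.025],0.7],[[0,0,0],[0,0,-0.015],0.7]]'
python3 -m handwheel '[[[0,0,0],[0.0374,-0.0086,0],0.7],[[0,0,0],[0.0374,-0.0086,0],0.7],[[0,0,0],[0.0374,-0.0086,0],0.7],[[0,0,0],[0.0374,-0.0086,0],0.7],[[0,0,0],[0.0374,-0.0086,0],0.7]]'
python3 -m handwheel '[[[0,0,7.07],[0,0,0],0.7],[[0,0,7.07],[0,0,0],0.7],[[0,0,7.07],[0,0,0],0.7],[[0,0,0],[0,0,0],0.7],[[0,0,0],[0,0,0],0.7]]'
python3 - <<'E'
from h import *
go(491,-17.4,80,98.05)
d=cam('wrist');np.save('w2.npy',d['pose']);np.save('n.npy',d['pixels'])
g=d['pixels'].astype(int)
for c in (245,300): print(c,[(r,int(g[r,c].sum())) for r in range(180,300,4)])
for r in (245,270): print(r,[(c,int(g[r,c].sum())) for c in range(190,360,4)])
E
```

```text
clock: 11.4
eef_pos: [619.9, -159.9, 111.8]
tool_rot: [3.138, 0.003, 2.081]
force: [0.8, 0.2, -0.4]
width: 42.7
gripper_force: 61.6
clock: 11.82
eef_pos: [488.4, -16.2, 108.9]
tool_rot: [3.14, 0.0, 2.081]
force: [-0.8, 1.1, -0.5]
width: 43.0
gripper_force: 61.6
clock: 12.23
eef_pos: [489.8, -17.1, 108.4]
tool_rot: [3.141, 0.0, 1.715]
force: [-0.0, -1.1, -0.8]
width: 42.3
gripper_force: 61.6
now [489.8 -17.1 108.4] [1.7995e+02 1.0000e-02 9.8240e+01] w 42.3 t 12.2 F [-0.  -1.1 -0.8]
shift mm [-0.5  1.1 28.4] turn [0.05 0.01 0.19]  per row(n=1) [-0.5  1.1 28.4]
245 [(180, 677), (184, 675), (188, 678), (192, 673), (196, 677), (200, 679), (204, 678), (208, 673), (212, 676), (216, 127), (220, 116), (224, 113), (228, 129), (232, 132), (236, 124), (240, 120), (244, 120), (248, 111), (252, 104), (256, 110), (260, 112), (264, 104), (268, 95), (272, 101), (276, 105), (280, 98), (284, 86), (288, 99), (292, 88), (296, 93)]
300 [(180, 675), (184, 677), (188, 681), (192, 675), (196, 657), (200, 610), (204, 614), (208, 610), (212, 610), (216, 132), (220, 127), (224, 113), (228, 117), (232, 115), (23
[... 505 characters left out ...]
 126), (298, 103), (302, 113), (306, 105), (310, 115), (314, 123), (318, 116), (322, 111), (326, 132), (330, 347), (334, 361), (338, 411), (342, 413), (346, 408), (350, 422), (354, 420), (358, 411)]
270 [(190, 359), (194, 117), (198, 109), (202, 121), (206, 386), (210, 382), (214, 374), (218, 94), (222, 85), (226, 88), (230, 82), (234, 90), (238, 108), (242, 99), (246, 103), (250, 86), (254, 73), (258, 87), (262, 226), (266, 406), (270, 421), (274, 434), (278, 416), (282, 399), (286, 381), (290, 336), (294, 65), (298, 61), (302, 89), (306, 85), (310, 99), (314, 101), (318, 57), (322, 76), (326, 68), (330, 73), (334, 238), (338, 385), (342, 382), (346, 359), (350, 106), (354, 98), (358, 146)]
```

```bash
cat > edges.py <<'E'
from m import *
def cross(a,th,lo=None):
    a=a.astype(float);i=np.where((a[:-1]-th)*(a[1:]-th)<=0)[0]
    return [round(float(k+(th-a[k])/(a[k+1]-a[k]+1e-9)),1) for k in i]
def tool(p,z,dd=None):
    s=ctrl.read_state();M=R.from_euler('xyz',s['tool_rot'])
    return M.inv().apply(atz(dd or d,p,z)-s['eef_pos'])
E
python3 - <<'E'
from edges import *
g=cv2.GaussianBlur(np.load('n.npy'),(3,3),0).astype(int).sum(2)
for c in (230,245,300,315): print('col',c,cross(g[60:260,c],500),)
for r in (190,205): print('row',r,cross(g[r,150:400],520))
z=ctrl.read_state()['eef_pos'][2]
print('neck front low',tool((245,214.7),z-4.7),tool((300,214.7),z-4.7),'sides',tool((223,245),z+17.3),tool((329,245),z+17.3))
E
```

```text
col 230 [108.0, 153.1]
col 245 [107.7, 153.5]
col 300 [107.6, 153.2]
col 315 [107.6, 153.5]
row 190 [78.6, 174.4]
row 205 [79.3, 114.5, 139.4, 173.8]
neck front low [ 23.3 -13.7   4.7] [23.3 12.7  4.7] sides [ 16.4 -21.1 -17.3] [ 16.4  23.4 -17.3]
```

```bash
python3 - <<'E'
from edges import *
z=ctrl.read_state()['eef_pos'][2]
print('plate front',tool((237,167.75),30),tool((307,167.75),30),'sides',tool((228.6,190),30),tool((324.4,190),30))
print('neck sides',tool((223.7,245),z+17.3),tool((328.2,245),z+17.3)); go(490,-16,80,98)
E
```

```text
plate front [ 35.9 -25.8  78.3] [35.9 22.8 78.3] sides [ 20.1 -32.2  78.3] [20.1 35.5 78.3]
neck sides [ 16.4 -20.8 -17.3] [ 16.4  23.1 -17.3]
now [489.8 -17.2 108.3] [180.    0.   98.2] w 42.9 t 12.3 F [ 0.2 -0.2 -0.4]
shift mm [ 1.1  0.3 28.3] turn [0.  0.  0.2]  per row(n=1) [ 1.1  0.3 28.3]
```

```bash

python3 -m handwheel '[[[0,0,0],[0.0006,0.0005,0.018],0.7],[[0,0,0],[0,0,0.018],0.7],[[0,0,0],[0,0,0.018],0.7],[[0,0,0],[0,0,0],0.7],[[0,0,0],[0,0,0],0.7]]'
python3 -m handwheel '[[[0,0,0],[0,0,0.01],0.7],[[0,0,0],[0,0,0.007],0.7],[[0,0,0],[0,0,0],0.7],[[0,0,0],[0,0,0],0.7]]'
python3 - <<'E'
from h import *
go(491,-17.4,35,98.05)
d=cam('wrist');np.save('w2.npy',d['pose']);np.save('n.npy',d['pixels'])
from edges import *
g=cv2.GaussianBlur(np.load('n.npy'),(3,3),0).astype(int).sum(2)
for c in (240,245,300,310): print('col',c,cross(g[60:260,c],500),)
for r in (195,205,245): print('row',r,cross(g[r,150:400],520))
E
```

```text
clock: 12.7
eef_pos: [489.5, -16.8, 53.5]
tool_rot: [-3.14, -0.001, 1.712]
force: [0.3, -0.2, -0.7]
width: 43.0
gripper_force: 61.6
clock: 13.03
eef_pos: [489.9, -16.5, 36.7]
tool_rot: [-3.141, -0.0, 1.711]
force: [0.6, 0.2, -0.5]
width: 42.6
gripper_force: 61.6
now [489.9 -16.5  36.7] [-1.7998e+02 -1.0000e-02  9.8050e+01] w 42.6 t 13.0 F [ 0.6  0.2 -0.5]
shift mm [-1.   1.   1.7] turn [-0.02 -0.01 -0.  ]  per row(n=1) [-1.   1.   1.7]
col 240 [130.0, 153.1]
col 245 [129.9, 153.1]
col 300 [130.2, 153.1]
col 310 [130.1, 153.1]
row 195 [55.8, 196.9]
row 205 [56.4, 196.2]
row 245 [59.3, 67.6, 178.3, 194.0]
```

```bash
python3 - <<'E'
from edges import *
print('plate',tool((275,190),30),'sides',tool((206,200),30),tool((346.6,200),30))
z=32
print('neck',tool((275,213.1),z),tool((217.6,245),54),tool((328.3,245),54))
E
```

```text
plate [35.   0.5  6.9] sides [ 30.1 -32.7   6.9] [30.1 35.   6.9]
neck [24.1  0.5  4.9] [ 16.4 -23.5 -17.1] [ 16.4  22.9 -17.1]
```

```bash

python3 -m handwheel '[[[0,0,0],[-0.0008,0,0.001],0.7],[[0,0,0],[0,0,0.001],0.7],[[0,0,0],[0,0,0],0.7],[[0,0,0],[0,0,0],0.7]]'
python3 -m handwheel '[[[0,0,0],[0,0,0.0005],0.7],[[0,0,0],[0,0,0],0.35],[[0,0,0],[0,0,0],0.35],[[0,0,0],[0,0,0],0.2],[[0,0,0],[0,0,0],0]]'
python3 -m handwheel '[[[0,0,0],[0,0,0],0],[[0,0,0],[0,0,0],0],[[0,0,0],[0,0,-0.01],0],[[0,0,0],[0,0,-0.03],0],[[0,0,0],[0,0,-0.04],0]]'
python3 -m handwheel '[[[0,0,0],[0,0,-0.02],0],[[0,0,0],[0,0,0],0],[[0,0,0],[0,0,0],0]]'
python3 - <<'E'
from h import *
go(666,188,120,109); go(666,188,120,98.05)
d=cam('wrist');np.save('w2.npy',d['pose']);np.save('n.npy',d['pixels'])
from edges import *
g=cv2.GaussianBlur(d['pixels'],(3,3),0).astype(int).sum(2)
for c in (245,260,290,300): print('col',c,cross(g[120:290,c],450))
for r in (185,200,215,225): print('row',r,cross(g[r,180:370],450))
E
```

```text
clock: 13.42
eef_pos: [490.2, -17.3, 34.9]
tool_rot: [3.141, -0.0, 1.711]
force: [0.1, 0.4, -1.4]
width: 42.2
gripper_force: 61.6
clock: 13.83
eef_pos: [490.1, -17.3, 34.3]
tool_rot: [-3.142, -0.0, 1.711]
force: [0.1, 0.5, -1.3]
width: 77.6
gripper_force: 0.0
clock: 14.25
eef_pos: [488.0, -17.4, 113.7]
tool_rot: [-3.136, -0.001, 1.711]
force: [0.9, 0.1, -0.1]
width: 85.6
gripper_force: 0.0
clock: 14.5
eef_pos: [491.0, -17.2, 135.9]
tool_rot: [3.138, 0.0, 1.711]
force: [0.4, 0.0, -0.8]
width: 85.2
gripper_force: 0.0
now [491.  -17.2 135.9] [1.7981e+02 1.0000e-02 9.8060e+01] w 85.2 t 14.5 F [ 0.4  0.  -0.8]
shift mm [178.6 202.   16.6] turn [  0.19   0.03 -10.94]  per row(n=1) [178.6 202.   16.6]
now [491.  -17.2 135.9] [1.7981e+02 1.0000e-02 9.8060e+01] w 85.2 t 14.5 F [ 0.4  0.  -0.8]
shift mm [178.6 202.   16.6] turn [0.19 0.01 0.01]  per row(n=1) [178.6 202.   16.6]Traceback (most recent call last):
  File "<stdin>", line 5, in <module>
KeyError: 'pixels'
```

```bash
python3 - <<'E'
from edges import *
g=cv2.GaussianBlur(np.load('n.npy'),(3,3),0).astype(int).sum(2)
for c in (245,260,290,300): print('col',c,cross(g[120:290,c],450))
for r in (200,215,225): print('row',r,cross(g[r,180:370],450))
E
python3 -m handwheel '[[[0,0,0],[0.0255,0.0289,0.0024],0],[[0,0,0],[0.0255,0.0289,0.0024],0],[[0,0,0],[0.0255,0.0289,0.0024],0],[[0,0,0],[0.0255,0.0289,0.0024],0],[[0,0,0],[0.0255,0.0289,0.0024],0]]'
python3 -m handwheel '[[[0,0,0],[0.0255,0.0289,0.0024],0],[[0,0,0],[0.0255,0.0289,0.0024],0],[[0,0,-5.47],[0,0,0],0],[[0,0,-5.47],[0,0,0],0],[[0,0,0],[0,0,0],0]]'
python3 -m handwheel '[[[0,0,0],[0,0,0],0],[[0,0,0],[0,0,0],0]]'
python3 - <<'E'
from h import *
go(666,188,120,109)
w=cam('wrist');np.save('w2.npy',w['pose']);np.save('c.npy',w['pixels'])
from edges import *
b=w['pixels'].astype(int);red=((b[...,0]>90)&(b[...,0]>2.2*b[...,1])&(b[...,0]>2.2*b[...,2])).astype(np.uint8)
red=cv2.morphologyEx(red,cv2.MORPH_CLOSE,np.ones((3,3)))
n,l,st,ce=cv2.connectedComponentsWithStats(red);print(st[1:][st[1:,4]>200],proj(w,(666,188,32)))
bright=b[...,0]
k=1+np.argmax(st[1:,4]);x,y,ww,hh,_=st[k]
for c in np.linspace(x+8,x+ww-8,4).astype(int): print('col',c,bright[y-3:y+16,c].tolist(),'..',bright[y+hh-16:y+hh+3,c].tolist())
E
```

```text
col 245 [42.8, 59.4]
col 260 [42.8, 57.8]
col 290 [42.6, 57.8]
col 300 [42.6, 57.8, 121.0, 124.7]
row 200 [52.3, 57.3, 124.4, 136.2]
row 215 [52.8, 58.8, 123.9, 135.8]
row 225 [53.3, 59.2, 123.9, 135.6]
clock: 14.97
eef_pos: [615.1, 130.5, 120.4]
tool_rot: [-3.138, 0.0, 1.711]
force: [0.5, -1.2, 0.3]
width: 85.3
gripper_force: 0.0
clock: 15.38
eef_pos: [664.2, 187.9, 114.9]
tool_rot: [-3.138, -0.001, 1.905]
force: [0.1, -0.1, -0.7]
width: 84.9
gripper_force: 0.0
clock: 15.55
eef_pos: [664.8, 186.8, 116.5]
tool_rot: [-3.14, -0.0, 1.899]
force: [0.1, 0.1, 0.0]
width: 85.6
gripper_force: 0.0
now [664.8 186.8 116.5] [-179.89   -0.    108.78] w 85.6 t 15.6 F [0.1 0.1 0. ]
shift mm [ 0.7  1.5 -3.5] turn [-0.11 -0.   -0.22]  per row(n=1) [ 0.7  1.5 -3.5]
[[ 241  170   78   79 5436]] [276.6 213.7]
col 249 [162, 156, 147, 108, 96, 97, 98, 96, 103, 130, 154, 159, 159, 161, 157, 158, 157, 157, 159] .. [155, 155, 154, 155, 155, 155, 158, 158, 153, 155, 153, 154, 155, 153, 156, 148, 109, 94, 97]
col 269 [147, 152, 142, 102, 97, 92, 98, 95, 104, 135, 157, 156, 152, 159, 159, 155, 156, 159, 157] .. [153, 153, 155, 152, 156, 154, 157, 157, 155, 156, 153, 153, 156, 156, 153, 145, 102, 98, 97]
col 290 [148, 149, 139, 104, 95, 98, 94, 91, 105, 139, 154, 155, 154, 158, 157, 155, 156, 158, 153] .. [157, 153, 153, 156, 157, 154, 156, 157, 154, 151, 155, 154, 154, 159, 158, 145, 109, 106, 103]
col 311 [148, 147, 129, 99, 93, 95, 96, 101, 112, 153, 157, 154, 158, 159, 156, 157, 159, 155, 158] .. [153, 155, 153, 158, 154, 155, 159, 154, 153, 155, 155, 153, 154, 157, 156, 163, 170, 176, 172]
```

```bash
python3 - <<'E'
from edges import *
b=np.load('c.npy').astype(int)
m=((b[...,0]>125)&(b[...,0]>2.2*b[...,1])).astype(np.uint8)
n,l,st,ce=cv2.connectedComponentsWithStats(m);k=1+np.argmax(st[1:,4])
ct=max(cv2.findContours((l==k).astype(np.uint8),0,2)[0],key=cv2.contourArea)
h=cv2.convexHull(ct);p=cv2.approxPolyDP(h,5,True)[:,0];print(st[k],p.tolist())
c=np.array([atz(d,q,32)[:2] for q in p+0.0]);e=np.roll(c,-1,0)-c
print(c.mean(0),np.linalg.norm(e,axis=1),np.degrees(np.arctan2(e[:,1],e[:,0]))%90)
go(*c.mean(0),4,109)
hole=(l!=k)[190:235,255:300].astype(np.uint8);n,l,st,ce=cv2.connectedComponentsWithStats(hole);print(st[1:],ce[1:]+[255,190])
E
```

```text
[ 241  176   78   73 4783] [[318, 176], [316, 247], [244, 248], [242, 176]]
[668.1 189.4] [54.6 55.  55.4 54.6] [19.2 19.7 18.8 18.8]
now [665.  186.9 116.9] [-179.9   -0.   108.8] w 85.3 t 15.6 F [ 0.4 -0.2  0.5]
shift mm [  1.3   3.9 112.9] turn [-0.1 -0.  -0.2]  per row(n=1) [  1.3   3.9 112.9]
[[ 10   8  31  29 708]] [[280.3 212.1]]
```

```bash

python3 -m handwheel '[[[0,0,-0.3],[0.0013,0.0039,0],0],[[0,0,0],[0,0,0.028],0],[[0,0,0],[0,0,0.028],0],[[0,0,0],[0,0,0.028],0],[[0,0,0],[0,0,0.028],0]]'
python3 -m handwheel '[[[0,0,0],[0,0,0],0],[[0,0,0],[0,0,0],0],[[0,0,0],[0,0,0],0.6],[[0,0,0],[0,0,0],0.6],[[0,0,0],[0,0,0],0.6]]'
python3 -m handwheel '[[[0,0,0],[0,0,0],0.6],[[0,0,0],[0,0,0],0.6],[[0,0,0],[0,0,0],0.6],[[0,0,0],[0,0,0],0.6]]'
python3 - <<'E'
from h import *
go(490.2,-17.2,135,98.05);go(490.2,-17.2,135,109.1)
E
```

```text
clock: 16.02
eef_pos: [669.1, 190.4, 4.8]
tool_rot: [3.141, -0.0, 1.907]
force: [0.8, -0.0, -0.2]
width: 85.2
gripper_force: 0.0
clock: 16.43
eef_pos: [670.7, 190.6, 8.4]
tool_rot: [3.137, 0.0, 1.907]
force: [0.9, 0.7, 0.7]
width: 54.8
gripper_force: 64.1
clock: 16.77
eef_pos: [670.7, 190.6, 8.2]
tool_rot: [3.137, 0.0, 1.907]
force: [0.7, -1.1, 6.8]
width: 54.8
gripper_force: 65.1
now [670.7 190.6   8.2] [1.7975e+02 1.0000e-02 1.0928e+02] w 54.8 t 16.8 F [ 0.7 -1.1  6.8]
shift mm [-136.6 -238.4 -127.8] turn [ 2.500e-01 -1.000e-02  1.123e+01]  per row(n=1) [-136.6 -238.4 -127.8]
now [670.7 190.6   8.2] [1.7975e+02 1.0000e-02 1.0928e+02] w 54.8 t 16.8 F [ 0.7 -1.1  6.8]
shift mm [-136.6 -238.4 -127.8] turn [0.25 0.01 0.18]  per row(n=1) [-136.6 -238.4 -127.8]
```

```bash

python3 -m handwheel '[[[0,0,0],[0,0,-0.01],0.6],[[0,0,0],[0,0,-0.025],0.6],[[0,0,0],[0,0,-0.03],0.6],[[0,0,0],[0,0,-0.03],0.6],[[0,0,0],[0,0,-0.018],0.6]]'
python3 -m handwheel '[[[0,0,0],[-0.0193,-0.0341,0],0.6],[[0,0,0],[-0.0193,-0.0341,0],0.6],[[0,0,0],[-0.0193,-0.0341,0],0.6],[[0,0,0],[-0.0193,-0.0341,0],0.6],[[0,0,0],[-0.0193,-0.0341,0],0.6]]'
python3 -m handwheel '[[[0,0,0],[-0.0193,-0.0341,0],0.6],[[0,0,0],[-0.0193,-0.0341,0],0.6],[[0,0,5.6],[0,0,0],0.6],[[0,0,5.6],[0,0,0],0.6],[[0,0,0],[0,0,0],0.6]]'
python3 -m handwheel '[[[0,0,0],[0,0,0],0.6],[[0,0,0],[0,0,0],0.6]]'
python3 - <<'E'
from h import *
go(490,-15.7,90,98.05)
w=cam('wrist');np.save('w2.npy',w['pose']);np.save('c.npy',w['pixels'])
import edges
from edges import *
f=cv2.GaussianBlur(w['pixels'],(3,3),0).astype(int);g=f.sum(2)
for c in (240,255,295,310): print('col',c,[(r,f[r,c].tolist()) for r in range(140,250,6)] if c==255 else cross(g[120:250,c],450))
for r in (180,190,200): print('row',r,cross(g[r,180:370],450))
for r in (230,250): print('row',r,[(c,f[r,c,0]) for c in range(190,226,3)],[(c,f[r,c,0]) for c in range(325,361,3)])
E
```

```text
clock: 17.18
eef_pos: [670.3, 190.4, 123.0]
tool_rot: [3.137, 0.0, 1.907]
force: [1.0, -0.0, -0.7]
width: 54.6
gripper_force: 64.3
clock: 17.6
eef_pos: [538.4, 41.8, 119.7]
tool_rot: [3.14, 0.0, 1.908]
force: [0.3, -0.8, -0.6]
width: 54.8
gripper_force: 64.4
clock: 18.02
eef_pos: [488.1, -16.9, 119.6]
tool_rot: [3.14, 0.0, 1.707]
force: [0.5, 0.4, -1.1]
width: 54.9
gripper_force: 64.3
clock: 18.18
eef_pos: [488.5, -15.6, 118.9]
tool_rot: [3.141, -0.0, 1.715]
force: [0.2, 0.5, -0.8]
width: 55.0
gripper_force: 64.3
now [488.5 -15.6 118.9] [ 1.7995e+02 -1.0000e-02  9.8280e+01] w 55.0 t 18.2 F [ 0.2  0.5 -0.8]
shift mm [-0.3  1.4 28.9] turn [ 0.05 -0.01  0.23]  per row(n=1) [-0.3  1.4 28.9]
col 240 [46.9, 82.3]
col 255 [(140, [156, 111, 64]), (146, [157, 112, 65]), (152, [87, 131, 100]), (158, [81, 124, 95]), (164, [88, 122, 92]), (170, [236, 224, 176]), (176, [244, 235, 190]), (182, [229, 214, 163]), (188, [54, 39, 26]), (194, [69, 46, 33]), (200, [67, 44, 31]), (206, [114, 42, 30]), (212, [113, 40, 27]), (218, [112, 37, 25]), (224, [132, 42, 30]), (230, [151, 45, 32]), (236, [151, 44, 
[... 559 characters left out ...]
4(152)), (340, np.int64(153)), (343, np.int64(154)), (346, np.int64(164)), (349, np.int64(195)), (352, np.int64(193)), (355, np.int64(195)), (358, np.int64(194))]
row 250 [(190, np.int64(173)), (193, np.int64(179)), (196, np.int64(172)), (199, np.int64(166)), (202, np.int64(130)), (205, np.int64(124)), (208, np.int64(152)), (211, np.int64(151)), (214, np.int64(152)), (217, np.int64(152)), (220, np.int64(151)), (223, np.int64(151))] [(325, np.int64(153)), (328, np.int64(152)), (331, np.int64(150)), (334, np.int64(152)), (337, np.int64(152)), (340, np.int64(151)), (343, np.int64(151)), (346, np.int64(138)), (349, np.int64(136)), (352, np.int64(183)), (355, np.int64(190)), (358, np.int64(189))]
```

```bash
python3 - <<'E'
from edges import *
b=np.load('c.npy');f=cv2.GaussianBlur(b,(3,3),0).astype(int);g=f.sum(2)
fr=np.mean([200+cross(f[200:215,c,0],90)[0] for c in (250,260,285,300)]);nf=np.mean([170+cross(g[170:200,c],450)[-1] for c in (265,275,285,295)])
print(fr,nf)
print('plate',tool((275,166.9),30),tool((232,190),30),tool((323.7,190),30))
print('neck',tool((275,nf),52),'right',tool((309.8,190),52))
print('crown',tool((275,fr),110.7),tool((204.5,230),142.7),tool((346.5,230),142.7))
E
```

```text
204.075 184.4
plate [34.9  0.7 88.8] [ 17.8 -31.2  88.8] [17.8 36.7 88.8]
neck [26.2  0.7 66.8] right [22.4 24.  66.8]
crown [27.6  0.8  8.1] [ 25.2 -26.9 -23.9] [ 25.2  28.9 -23.9]
```

```bash

python3 -m handwheel '[[[0,0,0.2],[0.001,0.0014,0.014],0.6],[[0,0,0],[0,0,0.014],0.6],[[0,0,0],[0,0,0.014],0.6],[[0,0,0],[0,0,0],0.6],[[0,0,0],[0,0,0],0.6]]'
python3 -m handwheel '[[[0,0,0],[0,0,0.007],0.6],[[0,0,0],[0,0,0.007],0.6],[[0,0,0],[0,0,0],0.6],[[0,0,0],[0,0,0],0.6]]'
python3 - <<'E'
from h import *
go(490,-15.7,60.2,98.05)
w=cam('wrist');np.save('w2.npy',w['pose']);np.save('c.npy',w['pixels'])
from edges import *
b=w['pixels'];f=cv2.GaussianBlur(b,(3,3),0).astype(int);g=f.sum(2);z=ctrl.read_state()['eef_pos'][2]
rg=lambda c:f[:,c,0]-2*f[:,c,1]
fr=[round(185+cross(rg(c)[185:215],0)[0],1) for c in (235,250,300,315)]
pf=[round(150+cross(g[150:200,c],450)[0],1) for c in (235,250,300,315)]
sd={r:cross(g[r,150:400],450) for r in (190,198)}
red=f[245,:,0]-2*f[245,:,1];print('red row245',cross(red,0),fr,pf,sd)
print('plate',tool((275,np.mean(pf)),30),[tool((150+x,190),30)[1] for x in sd[190]])
print('crown',tool((275,np.mean(fr)),z-8.2),[tool((x,245),z+23.8)[1] for x in cross(red,0)])
E
```

```text
clock: 18.65
eef_pos: [488.9, -14.7, 76.1]
tool_rot: [-3.14, -0.0, 1.71]
force: [-0.8, 0.0, -0.7]
width: 54.8
gripper_force: 64.3
clock: 18.98
eef_pos: [489.1, -14.9, 62.3]
tool_rot: [-3.141, -0.0, 1.708]
force: [-0.3, 0.7, -0.6]
width: 55.0
gripper_force: 64.3
now [489.1 -14.9  62.3] [-1.7997e+02 -1.0000e-02  9.7890e+01] w 55.0 t 19.0 F [-0.3  0.7 -0.6]
shift mm [-0.9  0.8  2.1] turn [-0.03 -0.01 -0.16]  per row(n=1) [-0.9  0.8  2.1]
red row245 [205.1, 345.3] [205.7, 205.7, 205.6, 205.2] [182.5, 182.6, 182.2, 182.3] {190: [66.1, 187.9], 198: [67.0, 187.6]}
plate [34.   0.5 32.6] [np.float64(-32.487615922765826), np.float64(35.63065823483836)]
crown [27.   0.5  8.2] [np.float64(-27.211910743834043), np.float64(28.467514032969465)]
```

```bash

python3 -m handwheel '[[[0,0,0],[0.0008,0.0008,0.001],0.6],[[0,0,0],[0,0,0.001],0.6],[[0,0,0],[0,0,0],0.6],[[0,0,0],[0,0,0],0.6]]'
python3 -m handwheel '[[[0,0,0],[0,0,0.0005],0.6],[[0,0,0],[0,0,0],0.35],[[0,0,0],[0,0,0],0.35],[[0,0,0],[0,0,0],0.2],[[0,0,0],[0,0,0],0]]'
python3 -m handwheel '[[[0,0,0],[0,0,0],0],[[0,0,0],[0,0,0],0],[[0,0,0],[0,0,-0.01],0],[[0,0,0],[0,0,-0.03],0],[[0,0,0],[0,0,-0.04],0]]'
python3 -m handwheel '[[[0,0,0],[0,0,-0.04],0],[[0,0,0],[0,0,-0.02],0],[[0,0,0],[0,0,0],0],[[0,0,0],[0,0,0],0]]'
python3 - <<'E'
from h import *
import edges
go(451.5,-260,200,98.05)
w=cam('wrist');np.save('w5.npy',w['pose']);cv2.imwrite('pics/w6.png',cv2.cvtColor(w['pixels'],cv2.COLOR_RGB2BGR))
b=w['pixels'].astype(int)
m=((b[...,0]>125)&(b[...,0]>2.2*b[...,1])&(b[...,0]>2.2*b[...,2])).astype(np.uint8)
m[320:]=0;n,l,st,ce=cv2.connectedComponentsWithStats(m);k=1+np.argmax(st[1:,4])
ct=max(cv2.findContours((l==k).astype(np.uint8),0,2)[0],key=cv2.contourArea)
p=cv2.approxPolyDP(cv2.convexHull(ct),4,True)[:,0];print(p.tolist())
for zz in (84,):
    c=np.array([atz(w,q,zz)[:2] for q in p+0.0]);e=np.roll(c,-1,0)-c
    print(c.mean(0),np.linalg.norm(e,axis=1),np.degrees(np.arctan2(e[:,1],e[:,0]))%90)
x,y=ce[k].astype(int);s=(l!=k)[y-18:y+18,x-18:x+18].astype(np.uint8)
n,l2,st2,ce2=cv2.connectedComponentsWithStats(s);print(st2[1:],ce2[1:]+[x-18,y-18],[atz(w,q,84) for q in ce2[1:]+[x-18,y-18]])
E
```

```text
clock: 19.37
eef_pos: [490.0, -14.0, 60.6]
tool_rot: [3.142, -0.0, 1.708]
force: [0.0, 0.4, -1.1]
width: 54.9
gripper_force: 64.3
clock: 19.78
eef_pos: [490.0, -14.1, 60.0]
tool_rot: [3.142, -0.0, 1.708]
force: [-0.2, -0.6, -0.2]
width: 77.5
gripper_force: 0.0
clock: 20.2
eef_pos: [487.8, -14.1, 139.4]
tool_rot: [-3.136, -0.001, 1.708]
force: [0.8, 0.4, 0.7]
width: 85.2
gripper_force: 0.0
clock: 20.53
eef_pos: [490.6, -13.9, 201.7]
tool_rot: [3.138, -0.0, 1.709]
force: [-0.2, -0.6, 0.2]
width: 85.3
gripper_force: 0.0
now [490.6 -13.9 201.7] [179.8  -0.   97.9] w 85.3 t 20.5 F [-0.2 -0.6  0.2]
shift mm [-238.4  -72.6    1.4] turn [ 0.2 -0.  -0.1]  per row(n=1) [-238.4  -72.6    1.4]
[[307, 172], [305, 235], [242, 235], [241, 172]]
[490.6 -14.3] [54.8 54.5 54.7 54.1] [7.6 7.8 7.2 7.8]
[[  5   6  28  26 565]] [[273.9 203.4]] [array([490.5, -13.5,  84. ])]
```

The crown sits at (490.6,-14.4), yaw 7.6°, square with the jig. Now the finial, looking from two wrist positions.

```bash

python3 -m handwheel '[[[0,0,0],[-0.0341,-0.0104,0],0],[[0,0,0],[-0.0341,-0.0104,0],0],[[0,0,0],[-0.0341,-0.0104,0],0],[[0,0,0],[-0.0341,-0.0104,0],0],[[0,0,0],[-0.0341,-0.0104,0],0]]'
python3 -m handwheel '[[[0,0,0],[-0.0341,-0.0104,0],0],[[0,0,0],[-0.0341,-0.0104,0],0],[[0,0,0],[0,0,0],0],[[0,0,0],[0,0,0],0],[[0,0,0],[0,0,0],0]]'
python3 -c "
from h import *
go(451,-350,200,98)
w=cam('wrist');np.savez('f1.npz',pose=w['pose'],px=w['pixels'])"
python3 -m handwheel '[[[0,0,0],[-0.034,-0.005,0],0],[[0,0,0],[-0.034,-0.004,0],0],[[0,0,0],[-0.022,-0.004,0],0],[[0,0,0],[0,0,0],0],[[0,0,0],[0,0,0],0]]'
python3 - <<'E'
from h import *
go(451,-350,200,98)
w=cam('wrist');np.savez('f2.npz',pose=w['pose'],px=w['pixels'])
a=np.load('f1.npz')['px'];v=np.hstack([cv2.resize(x[...,::-1],(400,300)) for x in (a,w['pixels'])])
cv2.imwrite('pics/f.png',v)
E
```

```text
clock: 21.0
eef_pos: [460.2, -191.1, 198.5]
tool_rot: [-3.138, -0.002, 1.709]
force: [0.7, 0.2, -1.1]
width: 85.2
gripper_force: 0.0
clock: 21.42
eef_pos: [449.6, -259.6, 198.6]
tool_rot: [-3.139, -0.002, 1.708]
force: [-0.5, 1.2, 0.2]
width: 85.5
gripper_force: 0.0
now [ 449.6 -259.6  198.6] [-1.7986e+02 -1.4000e-01  9.7850e+01] w 85.5 t 21.4 F [-0.5  1.2  0.2]
shift mm [-89.7 -11.   -1.6] turn [-0.14 -0.14 -0.15]  per row(n=1) [-89.7 -11.   -1.6]
clock: 21.88
eef_pos: [450.0, -350.8, 199.3]
tool_rot: [-3.141, -0.001, 1.708]
force: [0.5, 0.4, -0.6]
width: 85.7
gripper_force: 0.0
now [ 450.  -350.8  199.3] [-1.7995e+02 -7.0000e-02  9.7880e+01] w 85.7 t 21.9 F [ 0.5  0.4 -0.6]
shift mm [ 0.6  1.1 -0.7] turn [-0.05 -0.07 -0.12]  per row(n=1) [ 0.6  1.1 -0.7]
```

View pics/f.png

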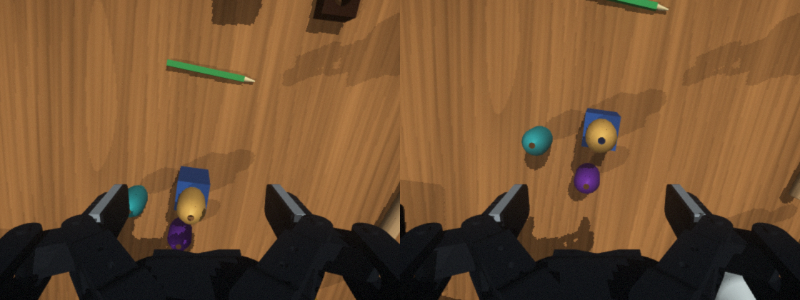

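The pair shows the finial tip as a dark dot at about (266,305) in the first frame and (281,195) in the second, at full scale. The turquoise look-alike is to the left and the purple one below. I'll get the positions by code.

```bash
python3 - <<'E'
from m import *
L=[]
for n,(tx,ty) in (('f1',(266,305)),('f2',(281,195))):
    z=np.load(n+'.npz');w=dict(d);w['pose']=z['pose'];b=z['px'].astype(int);r,g,bl=b[...,0],b[...,1],b[...,2]
    s=b.sum(2)[ty-8:ty+9,tx-8:tx+9];k=(s<np.percentile(s,6)).astype(np.uint8);yy,xx=np.nonzero(s<200);
    dot=(xx.mean()+tx-8,yy.mean()+ty-8) if len(xx) else None;print(n,'dot',dot,len(xx),s.min())
    H=cv2.cvtColor(z['px'],cv2.COLOR_RGB2HSV);hh,ss,vv=[H[...,i].astype(int) for i in range(3)]
    ms=dict(blue=(hh>102)&(hh<122)&(ss>120)&(vv>40),purp=(hh>125)&(hh<150)&(ss>110)&(vv>40),turq=(hh>82)&(hh<100)&(ss>110)&(vv>50),honey=(hh>12)&(hh<26)&(ss>120)&(vv>150))
    o={}
    for c,m in ms.items():
        m=m.astype(np.uint8);
        if c=='honey': q=np.zeros_like(m);q[ty-45:ty+40,tx-40:tx+40]=1;m=m*q;m=cv2.morphologyEx(m,cv2.MORPH_OPEN,np.ones((5,5)))
        N,l,st,ce=cv2.connectedComponentsWithStats(m);i=1+np.argmax(st[1:,4]);print(c,st[i],ce[i]);o[c]=ce[i]
        if c=='blue': print(cv2.approxPolyDP(cv2.convexHull(max(cv2.findContours((l==i).astype(np.uint8),0,2)[0],key=cv2.contourArea)),3,True)[:,0].tolist())
    o['dot']=dot;L.append((w,o))
for c in ('dot','purp','turq','honey'):
    if L[0][1][c] is None or L[1][1][c] is None: continue
    print(c,*tri(*[(w,o[c]) for w,o in L]))
w,o=L[1];print('dot@110',atz(w,o['dot'],110) if o['dot'] else '', 'pur',atz(w,o['purp'],45),'turq',atz(w,o['turq'],45))
E
```

```text
f1 dot (np.float64(263.92), np.float64(306.6)) 25 103
blue [ 244  234   49   59 1381] [269.8 253.4]
[[254, 234], [290, 239], [292, 265], [288, 288], [244, 292]]
purp [ 235  305   33   46 1046] [250.7 328.6]
turq [179 260  27  44 898] [191.2 279.7]
honey [252 272  33  36 891] [268.2 289.8]
f2 dot (np.float64(281.8), np.float64(196.76923076923077)) 65 121
blue [255 153  53  52 835] [279.8 166.9]
[[307, 163], [304, 186], [261, 204], [255, 202], [263, 153], [302, 158]]
purp [ 244  230   35   41 1073] [261.4 249.7]
turq [ 171  177   42   40 1161] [191.7 195.8]
honey [265 169  36  34 902] [282.5 185.1]
dot [ 452.5 -336.3  114.8] [1.0011588427009481, 1.0011588427011289]
purp [ 444.2 -408.6   44.7] [0.4059443502738787, 0.40594435027375564]
turq [ 372.3 -364.7   36.2] [2.5129849817737133, 2.512984981773767]
honey [ 453.8 -331.    96.7] [0.07895205159134386, 0.07895205159121611]
dot@110 [ 453.8 -337.4  110. ] pur [ 444.6 -408.4   45. ] turq [ 371.8 -362.7   45. ]
```

The finial tip is at (453,-337), z about 112, which fits the expected 110. Purple lies towards -97° and turquoise towards -162°, so closing along -40° (yaw 50) keeps the fingers clear of both. I'll turn and then hover lower.

```bash

python3 -m handwheel '[[[0,0,6.84],[0,0,0],0],[[0,0,6.84],[0,0,0],0],[[0,0,6.84],[0,0,0],0],[[0,0,6.84],[0,0,0],0],[[0,0,6.84],[0,0,0],0]]'
python3 -m handwheel '[[[0,0,6.84],[0,0,0],0],[[0,0,6.84],[0,0,0],0],[[0,0,0],[0.0055,-0.0053,0.025],0],[[0,0,0],[0.0055,-0.0053,0.025],0],[[0,0,0],[0,0,0],0]]'
python3 -m handwheel '[[[0,0,0],[0,0,0],0],[[0,0,0],[0,0,0],0]]'
cat > fin.py <<'E'
from m import *
def look():
    w=cam('wrist');H=cv2.cvtColor(w['pixels'],cv2.COLOR_RGB2HSV);h,s,v=[H[...,i].astype(int) for i in range(3)]
    q=proj(w,(453,-337,100)).astype(int);m=((h>12)&(h<26)&(s>120)&(v>140)).astype(np.uint8)
    k=np.zeros_like(m);k[max(0,q[1]-70):q[1]+70,q[0]-60:q[0]+60]=1;m=cv2.morphologyEx(m*k,cv2.MORPH_OPEN,np.ones((5,5)))
    N,l,st,ce=cv2.connectedComponentsWithStats(m);i=1+np.argmax(st[1:,4]);x,y,ww,hh=st[i,:4]
    sub=w['pixels'].astype(int).sum(2)[y:y+hh,x:x+ww];yy,xx=np.nonzero(sub<230)
    dot=(xx.mean()+x,yy.mean()+y) if len(xx) else None
    b=((h>102)&(h<122)&(s>120)&(v>40)).astype(np.uint8);N,l2,st2,c2=cv2.connectedComponentsWithStats(b);j=1+np.argmax(st2[1:,4])
    print('pred tip',proj(w,(453,-337,110)),'honey',st[i],'mid col',x+(ww-1)/2,'dot',dot,len(xx),'blue',st2[j,:4])
    return w,dot
E
python3 - <<'E'
from fin import *
go(453,-337,150,50)
w,dot=look();cv2.imwrite('pics/f3.png',w['pixels'][...,::-1])
if dot: print(atz(w,dot,110))
E
```

```text
clock: 22.35
eef_pos: [450.9, -348.2, 199.7]
tool_rot: [-3.14, -0.002, 1.109]
force: [0.8, -0.2, 0.2]
width: 85.6
gripper_force: 0.0
clock: 22.77
eef_pos: [447.8, -329.1, 145.9]
tool_rot: [-3.131, -0.002, 0.878]
force: [0.1, 1.0, -0.5]
width: 85.5
gripper_force: 0.0
clock: 22.93
eef_pos: [449.8, -335.9, 150.9]
tool_rot: [3.14, -0.0, 0.874]
force: [0.2, -0.2, -0.5]
width: 85.4
gripper_force: 0.0
now [ 449.8 -335.9  150.9] [179.9  -0.   50.1] w 85.4 t 22.9 F [ 0.2 -0.2 -0.5]
shift mm [1.2 3.1 0.9] turn [ 0.1 -0.   0.1]  per row(n=1) [1.2 3.1 0.9]
pred tip [278.9 234.2] honey [ 247  245   62   53 1945] mid col 277.5 dot (np.float64(281.4059405940594), np.float64(270.1643564356436)) 1010 blue [240 164  79  59]
[ 438.9 -356.4  110. ]
```

```bash
python3 -c "
import cv2
a=cv2.imread('pics/f3.png')[140:320,180:380];cv2.imwrite('pics/f3c.png',cv2.resize(a,None,fx=3,fy=3,interpolation=2))"
```

```text
(no output)
```

View pics/f3c.png

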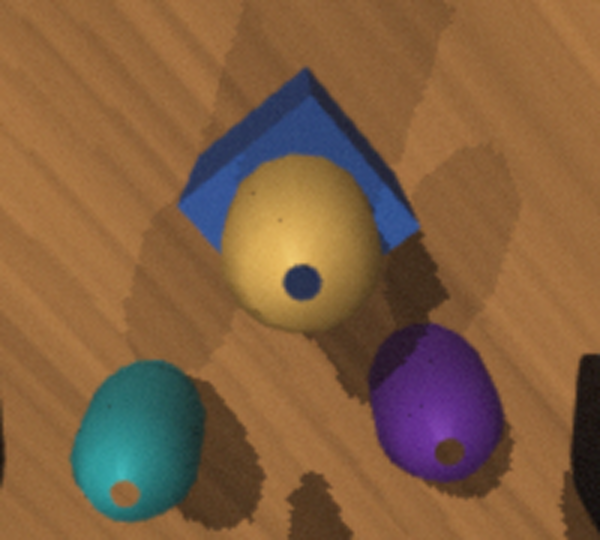

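The crop shows the finial body spanning columns 221–382, so its axis is at image column 280.5. The tip is at (280.7,234), as predicted. A shift of (1.2, 3.0) mm centres it. I'll descend part way and recheck the centring column, which is 275.4 when gripped.

```bash

python3 -m handwheel '[[[0,0,0],[0.0012,0.003,0],0],[[0,0,0],[0,0,0.01],0],[[0,0,0],[0,0,0.02],0],[[0,0,0],[0,0,0],0],[[0,0,0],[0,0,0],0]]'
cat > fin2.py <<'E'
from m import *
def look():
    w=cam('wrist');H=cv2.cvtColor(w['pixels'],cv2.COLOR_RGB2HSV);h,s,v=[H[...,i].astype(int) for i in range(3)]
    q=proj(w,(453,-337,110)).astype(int)
    p=w['pixels'].astype(int);m=(p[...,2]>0.9*p[...,0])&(p.sum(2)<260)
    k=np.zeros_like(m);k[q[1]-14:q[1]+15,q[0]-14:q[0]+15]=1
    N,l,st,ce=cv2.connectedComponentsWithStats((m&k).astype(np.uint8));i=1+np.argmax(st[1:,4]);print('pred tip',q,'dot',ce[i],st[i,4])
    r=q[1]-10
    for r in (q[1]-20,q[1]-12):
        a=(s[r]>90)&(h[r]>14)&(h[r]<24)&(v[r]>95);c=q[0]-16;
        x0=c
        while p[r,x0,0]>1.5*p[r,x0,2] and x0>150:x0-=1
        print(r,[tuple(p[r,c].tolist()) for c in range(q[0]-60,q[0]+61,6)])
    return w,ce[i]
E
python3 - <<'E'
from fin2 import *
go(453,-337,65,50);w,c=look();print(atz(w,c,110))
E
```

```text
clock: 23.4
eef_pos: [451.5, -336.9, 119.3]
tool_rot: [-3.14, 0.0, 0.872]
force: [-0.0, 0.0, 0.5]
width: 85.3
gripper_force: 0.0
now [ 451.5 -336.9  119.3] [-179.9    0.    50. ] w 85.3 t 23.4 F [-0.   0.   0.5]
shift mm [ 0.9  1.4 54.3] turn [-0.1  0.  -0. ]  per row(n=1) [ 0.9  1.4 54.3]
pred tip [276 255] dot [277.7 254.9] 150
235 [(169, 120, 69), (139, 96, 55), (137, 95, 57), (131, 91, 50), (128, 89, 53), (76, 95, 140), (174, 135, 66), (206, 164, 84), (216, 171, 85), (223, 178, 94), (220, 177, 92), (210, 166, 86), (192, 149, 77), (168, 130, 63), (132, 99, 50), (97, 74, 41), (46, 76, 134), (67, 47, 31), (68, 49, 30), (139, 96, 56), (141, 97, 54)]
243 [(161, 110, 62), (134, 92, 53), (145, 100, 59), (133, 91, 53), (132, 91, 52), (131, 95, 53), (187, 146, 74), (217, 171, 86), (225, 179, 92), (231, 191, 102), (230, 188, 99), (209, 164, 83), (189, 147, 74), (169, 130, 66), (145, 111, 59), (99, 75, 41), (70, 51, 35), (66, 46, 27), (66, 47, 28), (118, 80, 46), (137, 94, 53)]
[ 453.9 -337.3  110. ]
```

```bash

python3 -m handwheel '[[[0,0,0],[0.0011,0.0013,0],0],[[0,0,0],[0,0,0.015],0],[[0,0,0],[0,0,0.015],0],[[0,0,0],[0,0,0.012],0],[[0,0,0],[0,0,0.01],0]]'
python3 -m handwheel '[[[0,0,0],[0,0,0],0],[[0,0,0],[0,0,0],0],[[0,0,0],[0,0,0],0.3],[[0,0,0],[0,0,0],0.3],[[0,0,0],[0,0,0],0.3]]'
python3 - <<'E'
from fin2 import *
go(453,-337,65,50);w,c=look();print(atz(w,c,110));cv2.imwrite('pics/f4.png',w['pixels'][...,::-1])
E
```

```text
clock: 23.87
eef_pos: [454.0, -337.3, 67.6]
tool_rot: [3.141, -0.0, 0.873]
force: [-0.5, -0.1, 0.4]
width: 85.6
gripper_force: 0.0
clock: 24.28
eef_pos: [454.1, -337.5, 68.6]
tool_rot: [3.14, -0.0, 0.873]
force: [0.8, -0.8, -0.8]
width: 59.6
gripper_force: 0.0
now [ 454.1 -337.5   68.6] [179.9  -0.   50. ] w 59.6 t 24.3 F [ 0.8 -0.8 -0.8]
shift mm [-0.3 -1.2  3.6] turn [ 0.1 -0.  -0. ]  per row(n=1) [-0.3 -1.2  3.6]
pred tip [269 315] dot [269.1 307.6] 27
295 [(26, 19, 14), (148, 103, 59), (145, 102, 58), (135, 94, 53), (162, 125, 62), (207, 164, 85), (225, 178, 91), (229, 182, 92), (231, 190, 98), (237, 200, 108), (237, 201, 110), (234, 196, 106), (214, 168, 83), (197, 156, 77), (186, 143, 74), (165, 127, 64), (139, 108, 54), (108, 83, 44), (93, 65, 37), (39, 22, 46), (41, 26, 47)]
303 [(145, 101, 59), (145, 102, 60), (146, 102, 59), (142, 100, 56), (153, 118, 61), (197, 154, 77), (221, 175, 86), (228, 186, 95), (233, 190, 94), (238, 204, 110), (242, 210, 120), (229, 188, 98), (212, 167, 84), (196, 153, 76), (177, 136, 67), (158, 122, 61), (135, 103, 52), (92, 66, 33), (39, 21, 45), (42, 23, 48), (39, 24, 48)]
[ 454.8 -334.5  110. ]
```

```bash
python3 - <<'E'
import cv2
p=cv2.imread('pics/f4.png')[...,::-1].astype(int)
for r in (270,285,300):
    print(r,[(c,*p[r,c].tolist()) for c in list(range(224,240,2))+list(range(300,322,2))])
for r in range(300,345,5): print(r,[(c,int(p[r,c].sum())) for c in range(256,296,4)])
E
```

```text
270 [(224, 144, 102, 62), (226, 143, 97, 56), (228, 132, 95, 66), (230, 52, 56, 83), (232, 52, 60, 87), (234, 150, 116, 63), (236, 173, 135, 70), (238, 176, 136, 69), (300, 144, 110, 54), (302, 137, 105, 55), (304, 129, 97, 51), (306, 120, 91, 49), (308, 107, 83, 43), (310, 95, 71, 38), (312, 51, 56, 70), (314, 40, 51, 86), (316, 41, 60, 102), (318, 52, 90, 157), (320, 54, 92, 160)]
285 [(224, 154, 108, 64), (226, 151, 108, 62), (228, 149, 107, 61), (230, 157, 119, 62), (232, 167, 129, 65), (234, 176, 135, 67), (236, 183, 142, 69), (238, 193, 152, 76), (300, 157, 118, 58), (302, 148, 113, 57), (304, 138, 105, 54), (306, 129, 98, 49), (308, 123, 95, 49), (310, 112, 83, 43), (312, 97, 73, 36), (314, 83, 61, 29), (316, 77, 52, 31), (318, 76, 54, 34), (320, 72, 51, 32)]
300 [(224, 148, 103, 61), (226, 140, 96, 52), (228, 144, 98, 57), (230, 139, 100, 55), (232, 150, 114, 57), (234, 165, 126, 63), (236, 180, 139, 69), (238, 198, 157, 78), (300, 158, 121, 59), (302, 147, 114, 54), (304, 142, 110, 55), (306, 130, 99, 48), (308, 118, 91, 47), (310, 107, 79, 41), (312, 92, 70, 37), (314, 83, 
[... 490 characters left out ...]
9), (272, 186), (276, 194), (280, 193), (284, 391), (288, 357), (292, 342)]
320 [(256, 452), (260, 464), (264, 317), (268, 182), (272, 191), (276, 198), (280, 250), (284, 365), (288, 339), (292, 303)]
325 [(256, 391), (260, 409), (264, 418), (268, 396), (272, 394), (276, 378), (280, 348), (284, 325), (288, 306), (292, 270)]
330 [(256, 226), (260, 268), (264, 340), (268, 337), (272, 333), (276, 310), (280, 304), (284, 277), (288, 212), (292, 180)]
335 [(256, 184), (260, 181), (264, 191), (268, 193), (272, 190), (276, 198), (280, 188), (284, 180), (288, 184), (292, 188)]
340 [(256, 184), (260, 196), (264, 169), (268, 177), (272, 188), (276, 191), (280, 194), (284, 189), (288, 171), (292, 174)]
```

```bash

python3 -m handwheel '[[[0,0,0],[0,-0.0011,0.002],0.3],[[0,0,0],[0,0,0],0.45],[[0,0,0],[0,0,0],0.45],[[0,0,0],[0,0,0],0.45]]'
python3 - <<'E'
from fin2 import *
go(453,-337,65,50);w=cam('wrist');p=w['pixels'].astype(int)
for r in (270,285): print(r,[(c,*p[r,c].tolist()) for c in list(range(226,244,2))+list(range(304,324,2))])
for r in (312,317): print(r,[(c,int(p[r,c].sum())) for c in list(range(256,270,2))+list(range(278,292,2))])
E
```

```text
clock: 24.67
eef_pos: [452.9, -336.4, 66.0]
tool_rot: [-3.142, -0.0, 0.873]
force: [-0.6, -0.6, 0.7]
width: 46.4
gripper_force: 0.0
now [ 452.9 -336.4   66. ] [-180.   -0.   50.] w 46.4 t 24.7 F [-0.6 -0.6  0.7]
shift mm [-0.4  0.4  1. ] turn [-0. -0. -0.]  per row(n=1) [-0.4  0.4  1. ]
270 [(226, 62, 46, 31), (228, 128, 91, 61), (230, 56, 57, 82), (232, 42, 58, 91), (234, 44, 57, 91), (236, 67, 67, 86), (238, 153, 117, 61), (240, 172, 132, 66), (242, 176, 136, 69), (304, 145, 111, 57), (306, 137, 104, 50), (308, 128, 97, 49), (310, 122, 93, 52), (312, 112, 84, 43), (314, 96, 74, 40), (316, 46, 53, 75), (318, 38, 60, 100), (320, 55, 93, 160), (322, 52, 88, 155)]
285 [(226, 45, 32, 18), (228, 146, 102, 59), (230, 147, 100, 57), (232, 149, 105, 59), (234, 156, 119, 58), (236, 169, 129, 65), (238, 174, 135, 68), (240, 187, 146, 76), (242, 196, 152, 77), (304, 156, 119, 56), (306, 149, 115, 53), (308, 139, 106, 53), (310, 131, 98, 49), (312, 124, 91, 48), (314, 109, 83, 41), (316, 101, 78, 40), (318, 91, 70, 36), (320, 76, 52, 33), (322, 71, 51, 28)]
312 [(256, 507), (258, 515), (260, 517), (262, 517), (264, 529), (266, 529), (268, 362), (278, 198), (280, 193), (282, 185), (284, 241), (286, 429), (288, 432), (290, 424)]
317 [(256, 478), (258, 496), (260, 495), (262, 504), (264, 517), (266, 248), (268, 187), (278, 193), (280, 198), (282, 196), (284, 199), (286, 194), (288, 393), (290, 399)]
```

Centred to 0.3 mm. Closing, then a straight slow lift.

```bash

python3 -m handwheel '[[[0,0,0],[0,0.0003,0],0.5],[[0,0,0],[0,0,0],0.7],[[0,0,0],[0,0,0],0.7],[[0,0,0],[0,0,0],0.7],[[0,0,0],[0,0,0],0.7]]'
python3 -m handwheel '[[[0,0,0],[0,0,0],0.7],[[0,0,0],[0,0,0],0.7]]'
python3 - <<'E'
from fin2 import *
go(452.9,-336.4,120,50);t=cam('top');s=cam('scene');np.savez('st.npz',t=t['pixels'],s=s['pixels'])
E
```

```text
clock: 25.13
eef_pos: [453.3, -336.9, 66.3]
tool_rot: [3.141, -0.0, 0.873]
force: [-0.9, -0.9, 4.8]
width: 34.6
gripper_force: 60.0
clock: 25.3
eef_pos: [453.3, -336.9, 66.3]
tool_rot: [3.141, -0.0, 0.873]
force: [-1.2, 0.9, 5.2]
width: 34.4
gripper_force: 60.0
now [ 453.3 -336.9   66.3] [180.  -0.  50.] w 34.4 t 25.3 F [-1.2  0.9  5.2]
shift mm [  0.1  -0.6 -53.7] turn [ 0. -0. -0.]  per row(n=1) [  0.1  -0.6 -53.7]
```

```bash

python3 -m handwheel '[[[0,0,0],[0,0,-0.002],0.7],[[0,0,0],[0,0,-0.003],0.7],[[0,0,0],[0,0,-0.003],0.7],[[0,0,0],[0,0,-0.003],0.7],[[0,0,0],[0,0,-0.003],0.7]]'
python3 -m handwheel '[[[0,0,0],[0,0,-0.003],0.7],[[0,0,0],[0,0,-0.003],0.7],[[0,0,0],[0,0,-0.003],0.7],[[0,0,0],[0,0,-0.004],0.7],[[0,0,0],[0,0,-0.004],0.7]]'
python3 -m handwheel '[[[0,0,0],[0,0,-0.015],0.7],[[0,0,0],[0,0,-0.025],0.7],[[0,0,0],[0,0,-0.02],0.7],[[0,0,0],[0,0,0],0.7],[[0,0,0],[0,0,0],0.7]]'
python3 - <<'E'
from fin2 import *
go(490.6,-14.4,150,50)
t=cam('top');s=cam('scene');z=np.load('st.npz')
for n,w in (('t',t),('s',s)):
  for px in (z[n],w['pixels']):
    H=cv2.cvtColor(px,cv2.COLOR_RGB2HSV);h,s_,v=[H[...,i].astype(int) for i in range(3)]
    b=((h>102)&(h<122)&(s_>120)&(v>40)).astype(np.uint8)
    k=np.zeros_like(b);
    q=proj(w,(452,-339,40)).astype(int);k[q[1]-40:q[1]+40,q[0]-40:q[0]+40]=1
    N,l,st,ce=cv2.connectedComponentsWithStats(b*k);i=1+np.argmax(st[1:,4]);print(n,st[i],ce[i])
c=s['pixels'][120:220,160:300,::-1];d2=t['pixels'][225:310,380:480,::-1]
cv2.imwrite('pics/sx.png',np.hstack([cv2.resize(c,(560,400),interpolation=2),cv2.resize(d2,(240,204))]) if 0 else cv2.resize(c,(560,400)))
E
```

```text
clock: 25.82
eef_pos: [453.1, -336.6, 80.2]
tool_rot: [-3.141, 0.0, 0.873]
force: [0.0, 0.0, 0.7]
width: 34.1
gripper_force: 59.7
clock: 26.23
eef_pos: [453.1, -336.6, 97.4]
tool_rot: [-3.141, -0.0, 0.873]
force: [0.7, 0.3, -0.3]
width: 34.2
gripper_force: 59.7
clock: 26.65
eef_pos: [453.7, -337.0, 158.1]
tool_rot: [3.139, -0.0, 0.873]
force: [-0.1, -0.0, -1.0]
width: 34.0
gripper_force: 59.8
now [ 453.7 -337.   158.1] [179.9  -0.   50. ] w 34.0 t 26.6 F [-0.1 -0.  -1. ]
shift mm [ 270.9 -179.1    7.8] turn [ 0.1 -0.   0. ]  per row(n=1) [ 270.9 -179.1    7.8]
t [403 259  18  20 222] [408.7 267.7]
t [403 259  28  21 526] [416.2 268.7]
s [206 171  19  22 308] [215.2 182.6]
s [206 169  19  24 369] [215.1 180.8]
```

The stand is where it was: its blue outline has the same left and lower edges in both views. I'll approach the crown, stopping short to measure the crown hole and the finial axis in the same image.

```bash

python3 -m handwheel '[[[0,0,0],[0.0286,-0.0256,0],0.7],[[0,0,0],[0.0286,-0.0256,0],0.7],[[0,0,0],[0.0286,-0.0256,0],0.7],[[0,0,0],[0.0286,-0.0256,0],0.7],[[0,0,0],[0.0286,-0.0256,0],0.7]]'
python3 -m handwheel '[[[0,0,0],[0.0286,-0.0256,0],0.7],[[0,0,0],[0.0286,-0.0256,0],0.7],[[0,0,0],[0,0,0],0.7],[[0,0,0],[0,0,0],0.7],[[0,0,0],[0,0,0],0.7]]'
cat > cr.py <<'E'
from m import *
def crown():
    w=cam('wrist');b=w['pixels'].astype(int);s=ctrl.read_state()
    M=R.from_euler('xyz',s['tool_rot']);T=lambda X:M.inv().apply(X-s['eef_pos'])
    m=((b[...,0]>120)&(b[...,0]>2.2*b[...,1])&(b[...,0]>2.2*b[...,2])).astype(np.uint8)
    N,l,st,ce=cv2.connectedComponentsWithStats(m);k=1+np.argmax(st[1:,4])
    ct=max(cv2.findContours((l==k).astype(np.uint8),0,2)[0],key=cv2.contourArea)
    p=cv2.approxPolyDP(cv2.convexHull(ct),5,True)[:,0];print(st[k],p.tolist())
    c=np.array([T(atz(w,q,84.)) for q in p+0.0]);e=np.roll(c,-1,0)-c
    print('corner mean',c.mean(0),np.linalg.norm(e,axis=1))
    x0,y0,ww,hh=st[k,:4];inv=(l!=k)[y0:y0+hh,x0:x0+ww].astype(np.uint8);N,l2,s2,c2=cv2.connectedComponentsWithStats(inv,connectivity=4)
    for i in range(1,N):
        X,Y,W,HH,A=s2[i]
        if A>100 and X>0 and Y>0 and X+W<ww and Y+HH<hh: print('hole',s2[i],c2[i]+[x0,y0],T(atz(w,c2[i]+[x0,y0],84.)))
    # finial tip dot in hand
    q=proj(w,s['eef_pos']+[0,0,43.7]);q=q.astype(int);print('tip pred',q)
    sm=b.sum(2);r=b[...,0];f=((b[...,0]>1.5*b[...,2])&(sm>230)).astype(np.uint8)
    for rr in range(q[1]-24,q[1]+25,4): print(rr,[int(sm[rr,cc]) for cc in range(q[0]-24,q[0]+25,4)])
    return w
E
python3 - <<'E'
from cr import *
go(490.5,-14.3,150,50);w=crown();cv2.imwrite('pics/c1.png',w['pixels'][...,::-1])
E
```

```text
clock: 27.17
eef_pos: [445.8, -142.9, 156.0]
tool_rot: [-3.139, 0.001, 0.872]
force: [1.2, -0.0, 0.1]
width: 34.1
gripper_force: 59.8
clock: 27.58
eef_pos: [444.3, -68.3, 156.5]
tool_rot: [-3.141, 0.001, 0.873]
force: [1.7, -0.6, -0.3]
width: 34.4
gripper_force: 59.9
now [444.3 -68.3 156.5] [-180.     0.1   50. ] w 34.4 t 27.6 F [ 1.7 -0.6 -0.3]
shift mm [71.1  0.7  6.4] turn [-0.   0.1  0. ]  per row(n=1) [71.1  0.7  6.4]
[ 216   50  120  126 6626] [[272, 50], [335, 112], [279, 175], [216, 119]]
corner mean [71.8  0.2 72.6] [54.5 54.5 54.9 54.7]
hole [  42   46   36   37 1020] [275.2 114.2] [72.6  0.  72.6]
tip pred [274 320]
296 [481, 490, 523, 528, 546, 549, 541, 530, 496, 479, 443, 424, 388]
300 [505, 518, 521, 525, 561, 559, 544, 538, 489, 472, 433, 418, 403]
304 [500, 506, 525, 525, 559, 581, 569, 532, 489, 456, 435, 423, 379]
308 [491, 510, 516, 528, 552, 576, 520, 491, 483, 461, 430, 395, 376]
312 [352, 490, 509, 525, 489, 368, 355, 353, 366, 452, 421, 389, 372]
316 [273, 274, 338, 524, 360, 368, 366, 357, 354, 388, 400, 369, 342]
320 [277, 279, 282, 471, 375, 357, 356, 375, 354, 370, 374, 340, 326]
324 [272, 277, 276, 286, 443, 371, 362, 364, 373, 380, 353, 331, 287]
328 [346, 285, 285, 286, 288, 419, 398, 388, 374, 354, 323, 295, 272]
332 [350, 345, 287, 272, 280, 283, 361, 345, 328, 313, 280, 233, 198]
336 [341, 351, 344, 337, 293, 274, 274, 298, 299, 332, 339, 201, 200]
340 [359, 347, 342, 352, 348, 323, 340, 320, 354, 362, 354, 202, 197]
344 [374, 358, 346, 344, 353, 333, 318, 338, 323, 357, 265, 195, 197]
```

Measured in the same frame, the crown hole is at tool (72, 0.1) and the finial tip sits on the TCP axis, at (275,319.5) against a predicted (274,320). I'll move 72 mm and go down, slowly near the hole.

```bash

python3 -m handwheel '[[[0,0,0],[0.024,0,0],0.7],[[0,0,0],[0.024,0,0],0.7],[[0,0,0],[0.024,0,0],0.7],[[0,0,0],[0,0,0],0.7],[[0,0,0],[0,0,0],0.7]]'
python3 -m handwheel '[[[0,0,0],[0,0,0.015],0.7],[[0,0,0],[0,0,0.015],0.7],[[0,0,0],[0,0,0.01],0.7],[[0,0,0],[0,0,0],0.7],[[0,0,0],[0,0,0],0.7]]'
python3 - <<'E'
from h import *
go(490.5,-14.3,90.3,50)
w=cam('wrist');s=cam('scene')
c=cv2.resize(s['pixels'][150:250,250:350,::-1],(400,400),interpolation=2)
v=cv2.resize(w['pixels'][150:350,175:375,::-1],(400,400),interpolation=2)
cv2.imwrite('pics/c2.png',np.hstack([c,v]))
E
```

```text
clock: 28.05
eef_pos: [491.5, -13.9, 156.6]
tool_rot: [3.141, 0.001, 0.872]
force: [-1.3, -0.6, 0.2]
width: 34.2
gripper_force: 59.9
clock: 28.47
eef_pos: [490.1, -14.4, 116.8]
tool_rot: [-3.141, 0.001, 0.87]
force: [0.1, -0.5, -1.1]
width: 34.5
gripper_force: 59.9
now [490.1 -14.4 116.8] [-1.7995e+02  7.0000e-02  4.9850e+01] w 34.5 t 28.5 F [ 0.1 -0.5 -1.1]
shift mm [ 0.3  0.2 26.5] turn [-0.05  0.07 -0.15]  per row(n=1) [ 0.3  0.2 26.5]
```

View pics/c2.png

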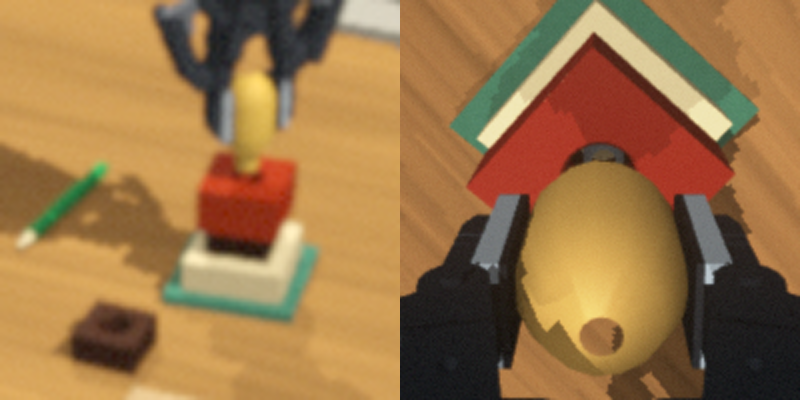

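The last picture shows the peg just above the hole, at (250,170) in the scene half. In the wrist half the hole rim at (600,155) is centred on the finial. Lowering with force checks.

```bash

python3 -m handwheel '[[[0,0,0],[0.0002,0.0001,0.004],0.7],[[0,0,0],[0,0,0.004],0.7],[[0,0,0],[0,0,0.004],0.7],[[0,0,0],[0,0,0],0.7],[[0,0,0],[0,0,0],0.7]]'
python3 -m handwheel '[[[0,0,0],[0,0,0.004],0.7],[[0,0,0],[0,0,0.004],0.7],[[0,0,0],[0,0,0.003],0.7],[[0,0,0],[0,0,0],0.7],[[0,0,0],[0,0,0],0.7]]'
python3 -m handwheel '[[[0,0,0],[0,0,0.001],0.7],[[0,0,0],[0,0,0.001],0.7],[[0,0,0],[0,0,0],0.7],[[0,0,0],[0,0,0],0.7]]'
```

```text
clock: 28.98
eef_pos: [490.8, -12.8, 104.7]
tool_rot: [-3.141, 0.0, 0.873]
force: [-0.3, 0.2, -0.8]
width: 34.2
gripper_force: 59.9
clock: 29.4
eef_pos: [490.8, -12.9, 93.7]
tool_rot: [-3.141, 0.0, 0.873]
force: [-0.5, 0.5, -1.0]
width: 33.8
gripper_force: 59.9
clock: 29.73
eef_pos: [491.0, -12.9, 92.0]
tool_rot: [-3.142, -0.0, 0.873]
force: [0.5, -0.1, 0.2]
width: 33.9
gripper_force: 59.9
```

```bash

python3 -m handwheel '[[[0,0,0],[-0.0009,0.0007,0],0.7],[[0,0,0],[0,0,0],0.7],[[0,0,0],[0,0,0.001],0.7],[[0,0,0],[0,0,0],0.7],[[0,0,0],[0,0,0],0.7]]'
python3 -m handwheel '[[[0,0,0],[0,0,0.001],0.7],[[0,0,0],[0,0,0],0.7],[[0,0,0],[0,0,0],0.7]]'
```

```text
clock: 30.15
eef_pos: [490.9, -14.0, 90.9]
tool_rot: [-3.141, 0.0, 0.873]
force: [0.6, -0.2, -0.9]
width: 33.9
gripper_force: 59.9
clock: 30.4
eef_pos: [491.1, -14.0, 90.3]
tool_rot: [3.141, -0.0, 0.873]
force: [0.5, 0.2, 5.1]
width: 34.6
gripper_force: 60.3
```

Contact came at exactly the expected 90.3 mm, with 5 N. Release and withdraw straight up.

```bash

python3 -m handwheel '[[[0,0,0],[0,0,0],0.55],[[0,0,0],[0,0,0],0.45],[[0,0,0],[0,0,0],0.2],[[0,0,0],[0,0,0],0],[[0,0,0],[0,0,0],0]]'
python3 -m handwheel '[[[0,0,0],[0,0,0],0],[[0,0,0],[0,0,0],0],[[0,0,0],[0,0,-0.01],0],[[0,0,0],[0,0,-0.03],0],[[0,0,0],[0,0,-0.04],0]]'
python3 -m handwheel '[[[0,0,0],[0,0,-0.04],0],[[0,0,0],[0,0,-0.03],0],[[0,0,0],[0,0,0],0],[[0,0,0],[0,0,0],0]]'
python3 - <<'E'
from cr import *
go(490.9,-14.0,240,50)
w=cam('wrist');s=cam('scene');t=cam('top')
def comp(d,lo,hi,q,rad,smin=110,vmin=60):
    H=cv2.cvtColor(d['pixels'],cv2.COLOR_RGB2HSV);h,ss,v=[H[...,i].astype(int) for i in range(3)]
    m=((h>=lo)&(h<=hi)&(ss>smin)&(v>vmin)).astype(np.uint8);k=np.zeros_like(m);q=np.array(q).astype(int);k[max(0,q[1]-rad):q[1]+rad,max(0,q[0]-rad):q[0]+rad]=1
    N,l,st,ce=cv2.connectedComponentsWithStats(m*k);i=1+np.argmax(st[1:,4]);return st[i],ce[i]
q=proj(s,(490.7,-14.3,134));print('tip pred scene',q,'finial mid pred',proj(s,(490.7,-14.3,109)),'crown top ctr',proj(s,(490.7,-14.3,84)))
# honey columns in scene around tip
P=s['pixels'].astype(int)
for r in range(int(q[1])-8,int(q[1])+50,4): print(r,[tuple(P[r,c].tolist()) for c in range(int(q[0])-12,int(q[0])+13,4)])
print('stand scene',comp(s,102,122,proj(s,(452,-339,40)),40,120,40),'stand top',comp(t,102,122,proj(t,(452,-339,40)),40,120,40))
print('wrist tip pred',proj(w,(490.7,-14.3,134)),proj(w,(490.7,-14.3,84)))
b=w['pixels'].astype(int);m=((b[...,0]>110)&(b[...,0]>2.2*b[...,1])&(b[...,0]>2.2*b[...,2])).astype(np.uint8)
ct=max(cv2.findContours(m,0,2)[0],key=cv2.contourArea);p=cv2.approxPolyDP(cv2.convexHull(ct),4,True)[:,0];print('red',p.tolist(),[atz(w,x,84)[:2] for x in p+0.])
np.save('end_t.npy',t['pixels']);cv2.imwrite('pics/e.png',w['pixels'][...,::-1])
E
```

```text
clock: 30.82
eef_pos: [491.0, -14.0, 89.9]
tool_rot: [-3.141, 0.0, 0.873]
force: [-1.1, -0.1, -0.9]
width: 80.6
gripper_force: 0.0
clock: 31.23
eef_pos: [488.9, -14.1, 169.5]
tool_rot: [-3.137, 0.004, 0.872]
force: [1.3, -0.0, -0.4]
width: 85.0
gripper_force: 0.0
clock: 31.57
eef_pos: [492.0, -14.0, 242.2]
tool_rot: [3.139, -0.003, 0.873]
force: [0.2, 0.5, -0.2]
width: 85.5
gripper_force: 0.0
now [492.  -14.  242.2] [179.8  -0.2  50. ] w 85.5 t 31.6 F [ 0.2  0.5 -0.2]
shift mm [-0.7 -0.8  2.2] turn [ 0.2 -0.2  0. ]  per row(n=1) [-0.7 -0.8  2.2]
tip pred scene [311.5 177.2] finial mid pred [311.2 185.4] crown top ctr [311.  193.5]
169 [(197, 146, 79), (201, 151, 83), (202, 152, 80), (206, 156, 88), (208, 157, 88), (206, 155, 86), (202, 152, 80)]
173 [(199, 150, 78), (199, 149, 81), (198, 149, 81), (198, 150, 83), (196, 148, 82), (197, 148, 82), (198, 148, 80)]
177 [(201, 152, 84), (201, 153, 85), (197, 151, 78), (210, 166, 82), (216, 172, 87), (200, 150, 83), (197, 149, 79)]
181 [(211, 161, 88), (210, 159, 86), (183, 146, 66), (235, 199, 98), (250, 211, 104), (206, 158, 83), (206, 15
[... 938 characters left out ...]
), (198, 180, 136), (212, 196, 149), (222, 205, 158), (227, 209, 163), (231, 213, 166), (168, 170, 130)]
221 [(184, 168, 128), (189, 171, 130), (188, 170, 128), (188, 172, 130), (187, 169, 127), (192, 174, 131), (97, 153, 120)]
225 [(79, 128, 101), (81, 138, 107), (96, 146, 113), (121, 153, 119), (154, 161, 124), (160, 165, 125), (95, 146, 113)]
stand scene (array([206, 169,  19,  24, 390], dtype=int32), array([215.1, 180.6])) stand top (array([403, 259,  29,  21, 485], dtype=int32), array([417.9, 268.3]))
wrist tip pred [272.9 209.3] [273.2 195.9]
red [[270, 156], [313, 194], [273, 232], [233, 198]] [array([513.1,  16.9]), array([521.4, -37.6]), array([466.8, -42.3]), array([459.6,   9.2])]
```

The finial is upright, with its tip at the scene row predicted for a seated finial (177). The crown is square, the stand unmoved and the gripper clear, so I'm handing in.

```bash
python3 -c "
from cell import ctrl
print(ctrl.finish_job())"
```

```text
the job is handed in; nothing more can be done
None
```

The job is handed in at about 32 s of robot time: base plate, neck block and crown plate are stacked square on the jig post, the finial is seated in the crown, the stand has not moved, and I never touched the bystanders or look-alikes.

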